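# Hardness-test rubber buffers on a swing-arm tester and sort them

## Task

Slide the tester's safety catch fully open and press in the release button under it to free the swing arm. Stand each rubber buffer on the plate's circle of its own size and, going outwards from the parked notch (large, medium if there is one, small), swing the arm into that circle's notch, push the plunger fully home on the buffer for a moment and read the dial. When all have been tested, return the arm to its parked notch; stand the sound buffers (pointer past the limit line) upright in the cardboard carton, put the perished ones in the steel scrap pan, and leave the other things on the bench where they are.

Things in the scene. Friction and masses are not known exactly. Their poses are not given: they have to be found in the camera images.
- tester: Fixed swing-arm hardness tester; yaw varies. Origin: underside of its steel plate (x -115 to 165, y -145 to 145 mm, top 16 mm up), x to its back. Column axis at (100, 0) mm. Circles engraved on the plate for the buffers, centres: large (-41, 51), medium (-48, -22), small (-19, -91) mm. Grey index head on the column: x 72 to 128, y -85 to 25, z 132 to 160 mm, with catch and button
- swing (a joint): Arm angle about the column, rad, counter-clockwise from above. A sprung detent draws it into the nearest notch: 0 parked (towards the tester's +y), 0.65 over the large circle, 1.15 medium, 1.65 small. Leaving a notch takes about 2 N at the handle. Locked at 0 until the release button is in. In the tester's frame the arm points along (cos a, sin a), a = 2.142 + this value
- handle (a point): Centre of the black ball handle at the arm's outer end, 208 mm from the column axis, 148 mm above the bench; 25 mm across, on a 10 mm upright stem that stands on the arm (top there 116 mm above the bench). Pinch it from above and carry it round the column, or push it
- catch (a joint): Safety catch, m: 0 = shut, covering the release button; slides to the tester's -y (the robot's right), 0.045 = fully open. Stays where left; takes 2 to 3 N
- catch_tab (a point): Centre of the catch's upstanding tab: 10 mm thick (tester's y), 30 mm wide (x), 22 mm tall, top 200 mm above the bench. It stands on the catch's plate, 48 (x) by 36 (y) mm, top 178 mm above the bench
- release (a joint): Release button, m: 0 = out, 0.007 = in. It goes in with about 4 N and stays in; this draws the bolt that locks the swing arm
- release_top (a point): Centre of the release button's top, 22 mm across, on the column axis, 170 mm above the bench when out, 163 when in. Covered by the catch until that is opened
- plunger (a joint): Stroke of the plunger in the test head at the arm's end, m: 0 = up, 0.020 = fully home at its stop; springs up when let go. Takes 3 to 4 N at first, 7 N at the end, and up to 6 N more from the pin
- plunger_top (a point): Centre of the top of the plunger's black palm cap, 30 mm across, 150 mm from the column axis, 166 mm above the bench when up; press straight down. The test head under it is 38 mm across, 72 to 138 mm above the bench; the arm behind it is 30 mm wide, top 122 mm
- pin: Sprung test pin under the plunger, 6 mm across, on the plunger's axis; with the plunger up its tip is 55 mm above the bench, 9 mm above a buffer standing on the plate. Goes down with the plunger. Origin on its axis, at bench height when up
- pointer (a joint): Dial pointer, rad clockwise, 0 = pin not pushed back; 500 rad per m of push-back, marks 0.5 rad apart. The long limit line is at 2.75 rad, on the plunger's side. Dial: rides on the plunger, 56 mm nearer the column, 51 mm across, white face up. Plunger home on a buffer: the pin sinks into soft (perished) rubber and reads below 2.4; sound rubber pushes it back and reads above 3.1
- buffer_large_1_mid (a point): Centre, half-way up, of a large rubber buffer, absent (None) in some runs: round, 52 mm across, 30 mm tall, steel base plate below, rubber above with a raised round boss 40 mm across (top 6 mm) in the middle; the sides may be gripped from 1 to 19 mm above its underside. Sound or perished rubber looks the same
- buffer_large_2_mid (a point): Centre, half-way up, of a large rubber buffer, absent (None) in some runs: round, 52 mm across, 30 mm tall, steel base plate below, rubber above with a raised round boss 40 mm across (top 6 mm) in the middle; the sides may be gripped from 1 to 19 mm above its underside. Sound or perished rubber looks the same
- buffer_medium_1_mid (a point): Centre, half-way up, of a medium rubber buffer, absent (None) in some runs: round, 42 mm across, 30 mm tall, steel base plate below, rubber above with a raised round boss 30 mm across (top 6 mm) in the middle; the sides may be gripped from 1 to 19 mm above its underside. Sound or perished rubber looks the same
- buffer_medium_2_mid (a point): Centre, half-way up, of a medium rubber buffer, absent (None) in some runs: round, 42 mm across, 30 mm tall, steel base plate below, rubber above with a raised round boss 30 mm across (top 6 mm) in the middle; the sides may be gripped from 1 to 19 mm above its underside. Sound or perished rubber looks the same
- buffer_small_1_mid (a point): Centre, half-way up, of a small rubber buffer, absent (None) in some runs: round, 32 mm across, 30 mm tall, steel base plate below, rubber above with a raised round boss 20 mm across (top 6 mm) in the middle; the sides may be gripped from 1 to 19 mm above its underside. Sound or perished rubber looks the same
- buffer_small_2_mid (a point): Centre, half-way up, of a small rubber buffer, absent (None) in some runs: round, 32 mm across, 30 mm tall, steel base plate below, rubber above with a raised round boss 20 mm across (top 6 mm) in the middle; the sides may be gripped from 1 to 19 mm above its underside. Sound or perished rubber looks the same
- carton_floor (a point): Middle of the inside floor of the cardboard carton (140 x 190 mm along its x and y, 45 mm tall, walls and floor 4 mm thick, two flaps leaning out). x, y along its sides
- scrap_pan_floor (a point): Middle of the inside floor of the dark steel scrap pan (140 x 190 mm along its x and y, 60 mm tall, walls and floor 4 mm thick). x, y along its sides. Carton and pan change places
- union_nut: Not part of the job: a brass nut 24 mm across and 12 mm high, between the buffers
- delivery_valve: Not part of the job: a small stepped steel part, 22 mm across, 30 mm tall, between the buffers
- pump_flange: Not part of the job: an aluminium ring 84 mm across, 14 mm high
- pump_rotor: Not part of the job: a stepped dark steel rotor standing upright, 48 mm across, 75 mm tall
Things that resemble listed ones, but are neither listed nor needed, are in the scene too. Leave any orange or white look-alike of the part that bears buffer_medium_2_mid alone.

How it is judged:
By the outcome, as a careful person would: the job done as asked, in the order asked, and still so for the second after the job is handed in, with the robot touching nothing.
Of buffer_large_1, buffer_large_2 only 1 to 1 are there at a start; the rules pass over those that are not, and their reading is None.
Of buffer_medium_1, buffer_medium_2, delivery_valve only 1 to 1 are there at a start; the rules pass over those that are not, and their reading is None.
Of buffer_small_1, buffer_small_2 only 1 to 1 are there at a start; the rules pass over those that are not, and their reading is None.
At some moment in a run one of buffer_large_1, buffer_large_2, buffer_medium_1, buffer_medium_2, buffer_small_1, buffer_small_2 may be knocked a few centimetres aside while the robot is not near it.
It also fails if it takes over 210 s, if anything falls off the work surface, if the arm or the gripper's body presses on something with over 40 N, if the wrist force passes 120 N, or if a joint passes its speed limit or range.

## Robot

A 7-joint arm with a two-finger parallel gripper is mounted at the origin on the work surface. World frame = base frame: x ahead of the robot, y to its left, z up, the work surface at z = 0. Lengths are in m, angles in rad, forces in N, time in s.
With the tool pointing down it reaches from about 0.4 to 0.875 m from the base axis. Payload 4.4 kg.
Tool frame: the origin (TCP) lies midway between the tips of the shut fingers; the grasp point (between the pads) lies behind it (manip.grip_depth is the z of the grasp point in the tool frame, in m); z points along the fingers, y is the line along which they close (so a half turn about z gives the same grasp; the last joint's range is limited). The gripper opens to 85 mm and grips with 20 to 120 N. Pads are 22 mm wide; open, the fingers measure 114 mm over their backs; the gripper's body (76 mm by 85 mm) begins 54 mm behind the grasp point. The pads swing forward as they close: fully open they stand 13 mm farther back than shut.
Start: joints at [-1.18, 0.628, 0.038, 1.517, -0.027, 0.996, -0.02], TCP at [0.287, 0.583, 0.231] pointing down, gripper open.
Joint ranges: [-3.06, 3.06], [-0.37, 2.12], [-1.25, 1.32], [0.18, 2.47], [-1.1, 4.24], [0.23, 1.98], [-2.94, 2.94]. Speed limits (rad/s): [2.57, 2.57, 3.14, 3.14, 3.14, 3.14, 3.14].

## Interface

Orientations are given as a unit quaternion [w, x, y, z].
In Python, from rig import manip gives the robot as it stands. The module is installed in compiled form; this text tells all that it offers.
- The arm moves only by the tool carry_out, never from a script. Its arguments are lists of equal length, an entry for each row: "rot": the turn, a rotation vector about the tool's x, y, z normalised to -1 to 1, where 1 is 180 degrees, a list of three; "offset": the shift along the tool's x, y, z normalised to -1 to 1, where 1 is 0.4 m, a list of three; "fingers": the finger opening in mm, from 0 to 85.4. In form: {"rot": [[ax, ay, az], ...], "offset": [[tx, ty, tz], ...], "fingers": [fingers, ...]}. A call has exactly 5 rows; each row is the pose to reach, as a shift and turn from the pose commanded when the call began, along the tool's axes at that moment, turning the shorter way round; what a row does not reach only later rows make up. A row lasts 1/12 s, in which the tool goes at most 41.7 mm and 7.16 degrees, less where a joint would pass 70% of its speed; a pose out of reach is approached as far as the arm can. A call with a number of a shift or a turn outside -1 to 1 is refused whole. A call with a gripper value outside its range is refused whole. The fingers move at their own pace and stop on an object; the grip force is fixed at half the most. Time passes only in rows, so rows that repeat a pose let the fingers close, or fill a call up. It gives the time, the measured TCP pose, the force, the opening and the grip force at its end, in the units of the state.
- manip.get_obs(): the state, without advancing time (a new reading comes with each control period).
- manip.camera(name): name is "scene" or "side" or "wrist"; returns a dict with "color" (400x640x3 uint8, red, green, blue), "intrinsics" (3x3 intrinsics, pixels), "k1" (the pictures are not rectified: a ray, as slopes to the right and down, at radius r is drawn at 1 + k1 r^2 times it, then the intrinsics apply), "origin" and "attitude" of the camera in the world. Camera axes: x right, y up, looking along -z (the intrinsics and any distortion apply to the point x, -y, -z); pixel columns grow to the right and rows downward; lengths in m; the calibration is good to about 2 mm. A picture is of the moment at which its call begins. There is no depth.
- manip.close_job(): hands the job in; it is judged then, once.
The state is a dict: "clock": time; "joints": joint angles; "dq": joint speeds; "tau": joint torques, N m; "position": TCP position; "tcp_rot": TCP orientation; "force": force on the tool from outside, world axes, zero at the start; "torque": the same for the moment, N m; "gripper_width": finger opening in m; "finger_force": force on a finger pad.
Only numpy, scipy, OpenCV 4.12 (cv2) and the standard library are available. Lean on these libraries where they do the work, as an engineer would, in place of code of your own. Each camera call takes 0.05 s, during which the arm holds its last target. There are 200 camera calls.

## Working session

There is one attempt and no reset: what is moved stays moved. The work goes in short steps, Python scripts to look and compute and a tool call to move; the robot and the scene stay as the last step left them, time stands still between calls to the robot, and variables do not carry over. Pictures are saved under pics/ and viewed, at most 14 in all, crops included, and the job is handed in when it is done.

Besides the shell and the picture viewer there is one more tool, called after "Emit:" as name(argument=value, ...) on one line, values as JSON. carry_out: Moves the arm, as the interface text tells. Its arguments: {"type":"object","properties":{"rot":{"type":"array"},"offset":{"type":"array"},"fingers":{"type":"array"}},"required":["rot","offset","fingers"]}

```bash
mkdir -p pics; ls; python3 - <<'E'
from rig import manip
import cv2
o=manip.get_obs(); print(o, manip.grip_depth)
for n in ("scene","side"):
    c=manip.camera(n); cv2.imwrite(f"pics/{n}0.png",c["color"][:,:,::-1]); print(n,c["intrinsics"],c["k1"],c["origin"],c["attitude"])
E
```

```text
pics
{'clock': 0.0, 'joints': array([-1.1797481 ,  0.62935232,  0.03842683,  1.51833131, -0.02701934,
        0.99631302, -0.01997485]), 'dq': array([ 0.00198668,  0.00063797, -0.00140458,  0.00109848,  0.00134553,
        0.00077098,  0.00065333]), 'tau': array([ 8.17827149e-04, -5.63409483e+01,  1.22654133e+00, -1.93439180e+01,
        1.10016941e-02,  1.06204598e-02,  1.05047772e-05]), 'position': array([0.28641985, 0.58281189, 0.23039653]), 'tcp_rot': array([-2.13882377e-04,  2.26429266e-01,  9.74027155e-01, -9.18807959e-04]), 'force': array([0.39765054, 0.19235755, 0.30231537]), 'torque': array([ 0.02933032,  0.01393407, -0.01195366]), 'finger_force': 0.0, 'gripper_width': 0.08525288355113367} -0.0187
scene [[448.2426297    0.         327.09497647]
 [  0.         448.2426297  200.90477648]
 [  0.           0.           1.        ]] 0.009436061301608756 [ 1.09164569 -0.61469916  1.02910269] [0.87114019 0.3160173  0.13342683 0.35134758]
side [[509.66219027   0.         327.19546461]
 [  0.         509.66219027 195.85984797]
 [  0.           0.           1.        ]] -0.06995620573533239 [0.41190654 0.87038555 1.17352409] [-0.08086507 -0.02681972  0.36300545  0.92788393]
```

View pictures.

View pics/scene0.png

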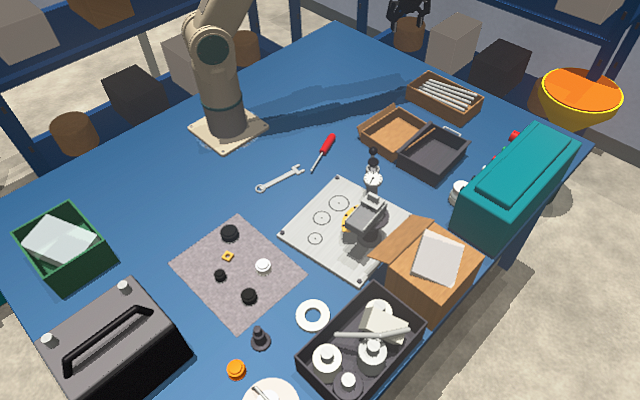

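View pics/side0.png

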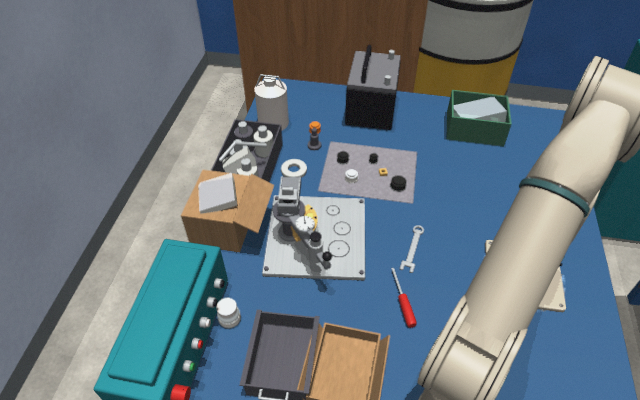

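```bash
cat > h.py <<'E'
import numpy as np, cv2
from scipy.spatial.transform import Rotation as R
from scipy.optimize import least_squares
def quat(q): return R.from_quat([q[1],q[2],q[3],q[0]])
def rays(c,uv):
    uv=np.atleast_2d(np.float64(uv)); K=c["intrinsics"]
    s=cv2.undistortPoints(uv.reshape(-1,1,2),K,np.array([c["k1"],0,0,0.])).reshape(-1,2)
    return quat(c["attitude"]).apply(np.c_[s[:,0],-s[:,1],-np.ones(len(s))])
def onz(c,uv,z):
    d=rays(c,uv); o=np.array(c["origin"]); t=(z-o[2])/d[:,2]
    return o+d*t[:,None]
def proj(c,p):
    p=np.atleast_2d(p); q=quat(c["attitude"]).inv().apply(p-np.array(c["origin"]))
    s=np.c_[q[:,0],-q[:,1]]/-q[:,2:]; s*=1+c["k1"]*(s**2).sum(1)[:,None]
    K=c["intrinsics"]; return s@np.diag([K[0,0],K[1,1]])+K[:2,2]
def tri(cs,uvs):
    A=np.zeros((3,3));b=np.zeros(3)
    for c,u in zip(cs,uvs):
        d=rays(c,u)[0]; d/=np.linalg.norm(d); P=np.eye(3)-np.outer(d,d); A+=P; b+=P@np.array(c["origin"])
    return np.linalg.solve(A,b)
E
cat > cal.py <<'E'
import pickle
from rig import manip
d={n:manip.camera(n) for n in("scene","side")}
pickle.dump(d,open("cams.pkl","wb"))
E
python3 cal.py; python3 - <<'E'
import pickle,cv2
d=pickle.load(open("cams.pkl","rb"))
def crop(n,x0,y0,x1,y1,f,o): 
    cv2.imwrite(o,cv2.resize(d[n]["color"][y0:y1,x0:x1,::-1],None,fx=f,fy=f,interpolation=cv2.INTER_CUBIC))
crop("scene",165,170,425,340,3,"pics/s1.png")
crop("side",210,130,430,400,2.2,"pics/d1.png")
E
```

```text
(no output)
```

View pics/s1.png

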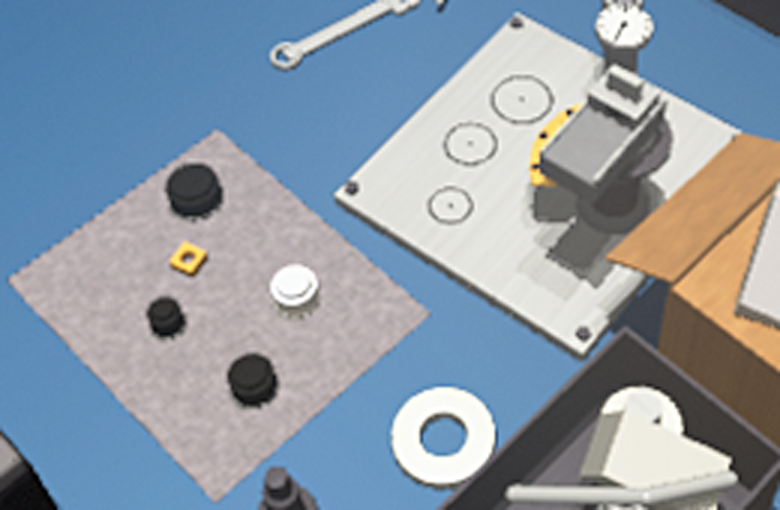

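View pics/d1.png

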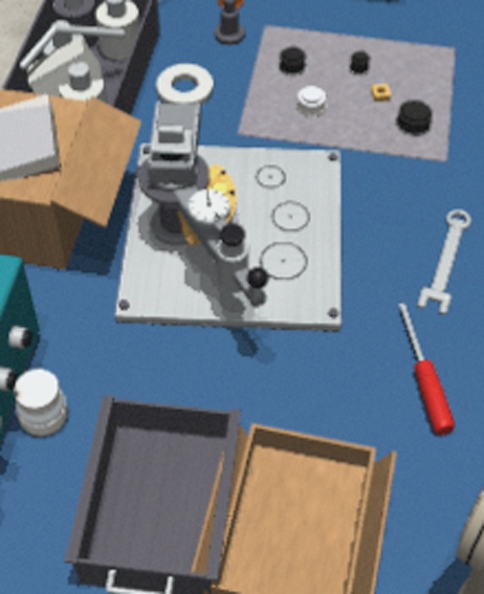

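```bash
cat > m1.py <<'E'
import pickle; from h import *
d=pickle.load(open("cams.pkl","rb")); s,e=d["scene"],d["side"]
U=lambda l,f,x,y:[((a+.5)/f-.5+x,(b+.5)/f-.5+y) for a,b in l]
cs=U([(521,99),(470,144),(450,205)],3,165,170); ce=U([(283,260),(291,215),(270,177)],2.2,210,130)
L=np.array([(-.041,.051),(-.048,-.022),(-.019,-.091)])
ws,we=onz(s,cs,.016)[:,:2],onz(e,ce,.016)[:,:2]
print("circles",ws,we)
def T(p,l,z=0.016): c,q=np.cos(p[2]),np.sin(p[2]); l=np.atleast_2d(l); return np.c_[l@np.array([[c,q],[-q,c]])+p[:2],np.full(len(l),z)]
f=lambda p:np.r_[(T(p,L)[:,:2]-ws).ravel(),(T(p,L)[:,:2]-we).ravel()]
best=min((least_squares(f,[.6,0,a]) for a in np.arange(-3,3.1,1)),key=lambda r:r.cost)
p=best.x; print("tester",p,best.fun*1000)
print("screen",U([(521,99)],3,165,170))
# buffers
for n,c,pts in(("scene",s,[(230,232),(220,274),(249,296),(263,266),(228,256)]),("side",e,[(398,183),(374,158),(343,157),(351,175)])):
    g=cv2.cvtColor(c["color"],cv2.COLOR_RGB2GRAY)
    k,lab,st,ce_=cv2.connectedComponentsWithStats((g<48).astype(np.uint8))
    for q in pts:
        w=lab[q[1]-3:q[1]+4,q[0]-3:q[0]+4]; i=np.bincount(w[w>0]).argmax() if (w>0).any() else 0
        x,y,W,H,A=st[i]; print(n,q,i,st[i],ce_[i],onz(c,[ce_[i]],.015)[0][:2])
pan=U([(105,402),(240,412),(68,560),(218,580)],2.2,210,130); print("pan",onz(e,pan,.06)[:,:2])
car=U([(252,427),(375,450)],2.2,210,130); print("carton",onz(e,car,.045)[:,:2])
E
python3 m1.py
python3 - <<'E'
import pickle,cv2,numpy as np
d=pickle.load(open("cams.pkl","rb"))
a=cv2.resize(d["scene"]["color"][90:200,345:485,::-1],None,fx=4,fy=4,interpolation=cv2.INTER_CUBIC)
cv2.imwrite("pics/s2.png",a)
E
```

```text
circles [[ 0.5181136   0.00853701]
 [ 0.52124058 -0.0659135 ]
 [ 0.55796115 -0.12935436]] [[ 0.51774119  0.00797355]
 [ 0.51881696 -0.06747331]
 [ 0.5572009  -0.1286425 ]]
tester [ 0.56486791 -0.03732639  0.1297988 ] [-0.50196111 -0.59922859 -1.1213271   0.55931805 -0.15485684 -0.66579457
 -0.12954504 -0.03576978  1.30229688  2.11912147  0.60539322 -1.37764658]
screen [(338.33333333333337, 202.66666666666666)]
scene (230, 232) 318 [233 232   3   3   3] [234. 233.] [ 0.38218381 -0.27277241]
scene (220, 274) 337 [215 270  11  12  74] [220.17567568 276.32432432] [ 0.46629591 -0.38427048]
scene (249, 296) 339 [241 289  16  16  93] [249.17204301 298.48387097] [ 0.57017132 -0.37272744]
scene (263, 266) 0 [     0      0    640    400 241503] [323.73421034 199.42472764] [ 0.47762436 -0.01160493]
scene (228, 256) 0 [     0      0    640    400 241503] [323.73421034 199.42472764] [ 0.47762436 -0.01160493]
side (398, 183) 59 [391 179  15  12 103] [397.50485437 185.22330097] [ 0.37177607 -0.26920899]
side (374, 158) 55 [370 155   7   8  47] [372.91489362 158.72340426] [ 0.46184823 -0.37701532]
side (343, 157) 54 [338 154  10   9  75] [342.46666667 158.16      ] [ 0.56185191 -0.3615123 ]
side (351, 175) 0 [     0      0    640    400 247993] [318.26561637 199.9066022 ] [ 0.60700321 -0.16305921]
pan [[0.67899441 0.27166785]
 [0.52807804 0.25724966]
 [0.66942846 0.4548114 ]
 [0.51563406 0.4479323 ]]
carton [[0.51307253 0.26515836]
 [0.37474575 0.26959877]]
```

View pics/s2.png

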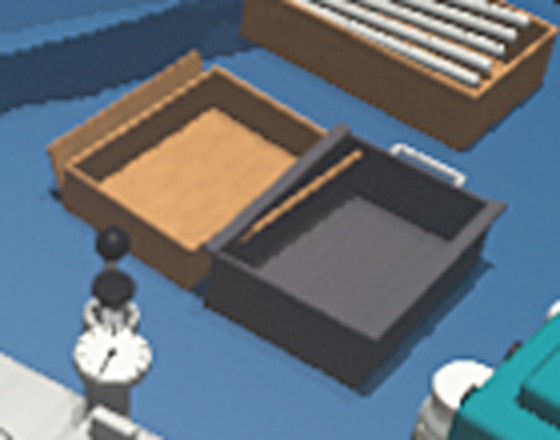

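```bash
cat > plan.py <<'E'
# usage: P(x,y,z,yaw_deg_of_tool_y) -> prints calls; starts from measured state
from h import *
def down(yaw): # tool z down, tool y at world angle yaw (deg)
    a=np.radians(yaw); y=np.array([np.cos(a),np.sin(a),0]); z=np.array([0,0,-1.]); return R.from_matrix(np.c_[np.cross(y,z),y,z])
def plan(obs,wps):
    """wps: (x,y,z,yaw); prints per-call rot, offset"""
    p=np.array(obs["position"]); r=quat(obs["tcp_rot"])
    print("now",p.round(4),"F",obs["force"].round(1),"w",round(obs["gripper_width"],4),"t",round(obs["clock"],2))
    for w in wps:
        t=np.array(w[:3]); y=w[3]
        if (down(y).as_matrix()[:,1]@r.as_matrix()[:,1])<0 : y+=180
        q=down(y); dr=(r.inv()*q).as_rotvec(); d=t-p
        n=max(int(np.ceil(np.linalg.norm(d)/.2)),int(np.ceil(np.linalg.norm(dr)/np.radians(34))),1)
        for i in range(n):
            p1=p+(t-p)/(n-i); r1=r*R.from_rotvec((r.inv()*q).as_rotvec()/(n-i))
            print(w,"rot",((r.inv()*r1).as_rotvec()/np.pi).round(3).tolist(),"off",(r.inv().apply(p1-p)/.4).round(4).tolist())
            p,r=p1,r1
E
cat > tp.py <<'E'
import numpy as np
p=[.56487,-.03733,.1298]
def W(x,y): c,s=np.cos(p[2]),np.sin(p[2]); return np.array([p[0]+c*x-s*y,p[1]+s*x+c*y])
YAW=np.degrees(p[2])+90
COL=W(.1,0)
def arm(sw,r): a=2.142+sw+p[2]; return COL+r*np.array([np.cos(a),np.sin(a)])
E
cat > m2.py <<'E'
import pickle; from h import *; import tp; from plan import plan; from rig import manip
d=pickle.load(open("cams.pkl","rb")); s,e=d["scene"],d["side"]
U=lambda l,f,x,y:[((a+.5)/f-.5+x,(b+.5)/f-.5+y) for a,b in l]
print("col",tp.COL,"handle",tp.arm(0,.208))
print("handle obs",tri([s,e],[U([(113,243)],4,345,90),U([(258,278)],2.2,210,130)]))
print("tab",onz(s,U([(626,75)],3,165,170),.2),onz(e,U([(171,131)],2.2,210,130),.2), tp.W(.1,0))
print("carton s",onz(s,U([(65,165),(213,70),(328,130),(205,250)],4,345,90),.045)[:,:2])
print("pan s",onz(s,U([(345,127),(505,208),(208,250),(372,345)],4,345,90),.06)[:,:2])
for n,c,pts in(("scene",s,[(230,232),(220,274),(249,296)]),("side",e,[(398,183),(373,158),(343,157)])):
    for q in pts:
        x0,y0=q[0]-14,q[1]-14
        g=c["color"][y0:y0+29,x0:x0+29].astype(int).max(2); k,lab,st,ce=cv2.connectedComponentsWithStats((g<75).astype(np.uint8))
        i=1+st[1:,4].argmax(); x,y,w,h,A=st[i]; cc=(x0+x+w/2-.5,y0+y+h/2-.5); print(n,q,w,h,A,cc,onz(c,[cc],.015)[0][:2])
x,y=tp.W(.1,.055)
plan(manip.get_obs(),[(x,y,.26,tp.YAW)])
E
python3 m2.py
```

```text
col [ 0.66402878 -0.02438642] handle [0.5298719  0.13456619]
handle obs [0.53014846 0.13610166 0.14734727]
tab [[ 0.66670223 -0.02706011  0.2       ]] [[ 0.66239715 -0.02077515  0.2       ]] [ 0.66402878 -0.02438642]
carton s [[0.37679645 0.2671599 ]
 [0.38788453 0.44864847]
 [0.50759214 0.45179739]
 [0.52352527 0.26721097]]
pan s [[0.52441288 0.4482589 ]
 [0.67389612 0.45404059]
 [0.53386924 0.25536702]
 [0.68457608 0.25909993]]
scene (230, 232) 18 17 247 (np.float64(229.5), np.float64(233.0)) [ 0.37306591 -0.28148393]
scene (220, 274) 13 12 114 (np.float64(220.0), np.float64(275.5)) [ 0.46398198 -0.38308885]
scene (249, 296) 16 18 212 (np.float64(248.5), np.float64(296.5)) [ 0.56467137 -0.37037956]
side (398, 183) 16 16 186 (np.float64(397.5), np.float64(183.5)) [ 0.3723747  -0.27681001]
side (373, 158) 9 9 61 (np.float64(373.0), np.float64(158.0)) [ 0.46195178 -0.38056792]
side (343, 157) 12 11 107 (np.float64(342.5), np.float64(157.0)) [ 0.56258544 -0.36711514]
now [0.2865 0.5831 0.2307] F [ 0.  -0.   0.5] w 0.0856 t 0.2
(np.float64(0.6569098095504626), np.float64(0.03015091180411368), 0.26, np.float64(97.43699218079809)) rot [-0.0, -0.0, -0.047] off [-0.3602, -0.2081, -0.018]
(np.float64(0.6569098095504626), np.float64(0.03015091180411368), 0.26, np.float64(97.43699218079809)) rot [-0.0, -0.0, -0.047] off [-0.3259, -0.2584, -0.0181]
(np.float64(0.6569098095504626), np.float64(0.03015091180411368), 0.26, np.float64(97.43699218079809)) rot [-0.0, -0.0, -0.047] off [-0.2847, -0.3033, -0.0181]
(np.float64(0.6569098095504626), np.float64(0.03015091180411368), 0.26, np.float64(97.43699218079809)) rot [-0.0, -0.0, -0.047] off [-0.2373, -0.3416, -0.0182]
```

Emit:
carry_out(rot=[[0, 0, -0.047], [0, 0, -0.047], [0, 0, -0.047], [0, 0, -0.047], [0, 0, -0.047]], offset=[[-0.36, -0.208, -0.018], [-0.36, -0.208, -0.018], [-0.36, -0.208, -0.018], [-0.36, -0.208, -0.018], [-0.36, -0.208, -0.018]], fingers=[0, 0, 0, 0, 0])

```text
clock: 0.62
position: [0.3866, 0.4355, 0.2388]
tcp_rot: [0.003, 0.16, 0.987, -0.003]
force: [1.0, -1.1, 0.5]
gripper_width: 0.0258
finger_force: 0.0
```

Emit:
carry_out(rot=[[0, 0, -0.047], [0, 0, -0.047], [0, 0, -0.047], [0, 0, -0.047], [0, 0, -0.047]], offset=[[-0.326, -0.258, -0.018], [-0.326, -0.258, -0.018], [-0.326, -0.258, -0.018], [-0.326, -0.258, -0.018], [-0.326, -0.258, -0.018]], fingers=[0, 0, 0, 0, 0])

```text
clock: 1.03
position: [0.4784, 0.2971, 0.246]
tcp_rot: [0.002, 0.088, 0.996, -0.003]
force: [0.5, -0.8, 0.2]
gripper_width: 0.0001
finger_force: 0.0
```

Emit:
carry_out(rot=[[0, 0, -0.047], [0, 0, -0.047], [0, 0, -0.047], [0, 0, -0.047], [0, 0, -0.047]], offset=[[-0.285, -0.303, -0.018], [-0.285, -0.303, -0.018], [-0.285, -0.303, -0.018], [-0.285, -0.303, -0.018], [-0.285, -0.303, -0.018]], fingers=[0, 0, 0, 0, 0])

```text
clock: 1.45
position: [0.5705, 0.1585, 0.2531]
tcp_rot: [0.002, 0.014, 1.0, -0.003]
force: [0.2, -2.3, 0.3]
gripper_width: 0.0002
finger_force: 0.0
```

Emit:
carry_out(rot=[[0, 0, -0.047], [0, 0, -0.047], [0, 0, -0.047], [0, 0, -0.047], [0, 0, -0.047]], offset=[[-0.237, -0.342, -0.018], [-0.237, -0.342, -0.018], [-0.237, -0.342, -0.018], [-0.237, -0.342, -0.018], [-0.237, -0.342, -0.018]], fingers=[0, 0, 0, 0, 0])

```text
clock: 1.87
position: [0.662, 0.0198, 0.2598]
tcp_rot: [0.002, -0.061, 0.998, -0.004]
force: [0.4, -2.5, -0.2]
gripper_width: -0.0004
finger_force: 0.0
```

```bash
cat > go.py <<'E'
import sys; from plan import plan; from rig import manip; import tp, ast
# args: "x,y,z,yaw"; prefix t: tester frame local x,y and yaw relative to tester; a: sw,r arm point
w=[]
for a in sys.argv[1:]:
    k=a[0] if a[0] in "ta" else ""; v=[float(i) for i in a[len(k):].split(",")]
    if k=="t": v[:2]=tp.W(*v[:2]); v[3]+=tp.YAW
    if k=="a": v[3]+=2.142*57.2958+v[0]*57.2958+tp.p[2]*57.2958; v[:2]=tp.arm(*v[:2])
    w.append(tuple(round(float(i),4) for i in v))
plan(manip.get_obs(),w)
E
python3 go.py t.1,.055,.26,0 t.1,.05,.187,0 t.1,-.015,.187,0 t.1,-.027,.187,0
```

```text
now [0.662  0.0198 0.2598] F [ 0.4 -2.5 -0.2] w -0.0004 t 1.87
(0.6569, 0.0302, 0.26, 97.437) rot [-0.003, 0.001, -0.003] off [0.0094, 0.0274, -0.0008]
(0.6576, 0.0252, 0.187, 97.437) rot [-0.0, 0.0, -0.0] off [-0.0001, -0.0126, 0.1825]
(0.666, -0.0393, 0.187, 97.437) rot [0.0, -0.0, -0.0] off [0.0, -0.1626, -0.0]
(0.6675, -0.0512, 0.187, 97.437) rot [0.0, 0.0, -0.0] off [0.0001, -0.03, -0.0]
```

Emit:
carry_out(rot=[[0, 0, 0], [0, 0, 0], [0, 0, 0], [0, 0, 0], [0, 0, 0]], offset=[[0, 0, 0], [0, 0, 0], [0, 0, 0], [0, 0, 0], [0, 0, 0]], fingers=[0, 0, 0, 0, 0])

```text
clock: 2.28
position: [0.6575, 0.0329, 0.2603]
tcp_rot: [-0.0, -0.068, 0.998, 0.0]
force: [-0.3, -0.1, 0.6]
gripper_width: 0.0
finger_force: 0.0
```

```bash
python3 go.py t.1,.05,.187,0 t.1,-.015,.187,0 t.1,-.027,.187,0
```

```text
now [0.6575 0.0329 0.2603] F [-0.3 -0.1  0.6] w 0.0 t 2.28
(0.6576, 0.0252, 0.187, 97.437) rot [0.0, -0.0, 0.002] off [0.0023, -0.0192, 0.1831]
(0.666, -0.0393, 0.187, 97.437) rot [0.0, -0.0, 0.0] off [0.0, -0.1626, -0.0]
(0.6675, -0.0512, 0.187, 97.437) rot [-0.0, 0.0, 0.0] off [0.0001, -0.03, 0.0]
```

Emit:
carry_out(rot=[[0, 0, 0], [0, 0, 0], [0, 0, 0.002], [0, 0, 0.002], [0, 0, 0.002]], offset=[[0.002, -0.01, 0.06], [0.002, -0.019, 0.12], [0.002, -0.019, 0.16], [0.002, -0.019, 0.183], [0.002, -0.019, 0.183]], fingers=[0, 0, 0, 0, 0])

```text
clock: 2.7
position: [0.6566, 0.0242, 0.1848]
tcp_rot: [-0.002, -0.064, 0.998, 0.0]
force: [-0.7, -0.2, 0.7]
gripper_width: 0.0003
finger_force: 0.0
```

Emit:
carry_out(rot=[[0, 0, 0], [0, 0, 0], [0, 0, 0], [0, 0, 0], [0, 0, 0]], offset=[[0, -0.03, 0], [0, -0.06, 0], [0, -0.09, 0], [0, -0.11, 0], [0, -0.13, 0]], fingers=[0, 0, 0, 0, 0])

```text
clock: 3.12
position: [0.6658, -0.0293, 0.1881]
tcp_rot: [0.001, -0.063, 0.998, 0.0]
force: [0.1, 2.9, 2.1]
gripper_width: -0.0003
finger_force: 1.2
```

Emit:
carry_out(rot=[[0, 0, 0], [0, 0, 0], [0, 0, 0], [0, 0, 0], [0, 0, 0]], offset=[[0, -0.01, 0], [0, -0.02, 0], [0, -0.03, 0], [0, -0.04, 0], [0, -0.045, 0]], fingers=[0, 0, 0, 0, 0])

```text
clock: 3.53
position: [0.6672, -0.0463, 0.1869]
tcp_rot: [0.0, -0.064, 0.998, -0.0]
force: [-0.5, 0.9, 0.5]
gripper_width: -0.0001
finger_force: 1.0
```

Emit:
carry_out(rot=[[0, 0, 0], [0, 0, 0], [0, 0, 0], [0, 0, 0], [0, 0, 0]], offset=[[0, -0.003, 0], [0, -0.006, 0], [0, -0.009, 0], [0, -0.012, 0], [0, -0.012, 0]], fingers=[0, 0, 0, 0, 0])

```text
clock: 3.95
position: [0.6676, -0.0502, 0.1868]
tcp_rot: [-0.0, -0.064, 0.998, 0.0]
force: [-0.0, 2.1, 2.1]
gripper_width: -0.0002
finger_force: 1.2
```

Emit:
carry_out(rot=[[0, 0, 0], [0, 0, 0], [0, 0, 0], [0, 0, 0], [0, 0, 0]], offset=[[0, -0.003, 0], [0, -0.006, 0], [0, -0.009, 0], [0, -0.012, 0], [0, -0.012, 0]], fingers=[0, 0, 0, 0, 0])

```text
clock: 4.37
position: [0.6677, -0.0506, 0.1869]
tcp_rot: [-0.001, -0.065, 0.998, 0.003]
force: [-1.7, 8.9, 2.5]
gripper_width: 0.0
finger_force: 4.7
```

```bash
python3 - <<'E'
from rig import manip; import cv2, pickle
c={n:manip.camera(n) for n in("scene","side","wrist")}; pickle.dump(c,open("cams2.pkl","wb"))
w=c["wrist"]["color"][:,:,::-1]; a=cv2.resize(c["side"]["color"][150:270,250:370,::-1],(400,400),interpolation=cv2.INTER_CUBIC)
import numpy as np; cv2.imwrite("pics/c1.png",np.hstack([cv2.resize(w,(400,250)).copy() if 0 else cv2.copyMakeBorder(cv2.resize(w,(400,250)),0,150,0,0,0),a]))
print(c["wrist"]["origin"],c["wrist"]["attitude"],c["wrist"]["intrinsics"][0,0])
E
python3 go.py t.1,-.03,.187,0
```

```text
[ 0.59277801 -0.06165766  0.33021635] [ 0.6526558  -0.09801908 -0.11602913  0.74227347] 284.2367077468649
now [ 0.6677 -0.0506  0.1869] F [-2.1  9.7  3. ] w 0.0002 t 4.52
(0.6679, -0.0541, 0.187, 97.437) rot [0.002, -0.0, 0.0] off [0.0006, -0.0087, -0.0004]
```

View pics/c1.png

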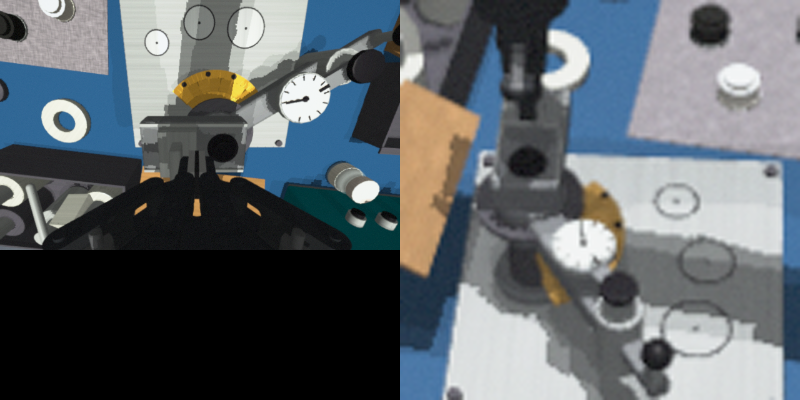

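Emit:
carry_out(rot=[[0, 0, 0], [0, 0, 0], [0, 0, 0], [0, 0, 0], [0, 0, 0]], offset=[[0, 0.015, 0], [0, 0.03, 0], [0, 0.05, -0.01], [0, 0.072, -0.01], [0, 0.072, -0.01]], fingers=[0, 0, 0, 0, 0])

```text
clock: 4.93
position: [0.6646, -0.0242, 0.1912]
tcp_rot: [0.0, -0.065, 0.998, 0.001]
force: [0.2, 1.1, -0.3]
gripper_width: 0.0001
finger_force: 0.0
```

Emit:
carry_out(rot=[[0, 0, 0], [0, 0, 0], [0, 0, 0], [0, 0, 0], [0, 0, 0]], offset=[[0, 0, 0], [0, 0, 0.01], [0, 0, 0.02], [0, 0, 0.03], [0, 0, 0.035]], fingers=[0, 0, 0, 0, 0])

```text
clock: 5.35
position: [0.6641, -0.0274, 0.1758]
tcp_rot: [-0.001, -0.063, 0.998, -0.0]
force: [-0.3, 0.1, 0.6]
gripper_width: 0.0002
finger_force: 0.0
```

```bash
python3 go.py t.1,0,.163,0
```

```text
now [ 0.6641 -0.0274  0.1758] F [-0.3  0.1  0.6] w 0.0002 t 5.35
(0.664, -0.0244, 0.163, 97.437) rot [-0.0, -0.0, -0.001] off [-0.0007, 0.0076, 0.0319]
```

Emit:
carry_out(rot=[[0, 0, 0], [0, 0, 0], [0, 0, 0], [0, 0, 0], [0, 0, 0]], offset=[[0, 0.007, 0.007], [0, 0.007, 0.014], [0, 0.007, 0.021], [0, 0.007, 0.026], [0, 0.007, 0.03]], fingers=[0, 0, 0, 0, 0])

```text
clock: 5.77
position: [0.6642, -0.0235, 0.165]
tcp_rot: [-0.0, -0.064, 0.998, 0.0]
force: [-1.7, 1.7, 3.7]
gripper_width: 0.0003
finger_force: 1.8
```

Emit:
carry_out(rot=[[0, 0, 0], [0, 0, 0], [0, 0, 0], [0, 0, 0], [0, 0, 0]], offset=[[0, 0, 0.003], [0, 0, 0.006], [0, 0, 0.009], [0, 0, 0.01], [0, 0, 0.01]], fingers=[0, 0, 0, 0, 0])

```text
clock: 6.18
position: [0.6643, -0.0236, 0.163]
tcp_rot: [0.0, -0.064, 0.998, 0.0]
force: [-4.6, 1.6, 14.2]
gripper_width: 0.0
finger_force: 6.9
```

```bash
python3 go.py t.1,0,.25,0 .43,-.3,.25,90; python3 - <<'E'
import pickle; from h import *
d=pickle.load(open("cams.pkl","rb")); U=lambda l,f,x,y:[((a+.5)/f-.5+x,(b+.5)/f-.5+y) for a,b in l]
print(onz(d["scene"],U([(188,258),(294,286)],3,165,170),.01))
E
```

```text
now [ 0.6643 -0.0236  0.163 ] F [-4.6  1.6 14.2] w 0.0 t 6.18
(0.664, -0.0244, 0.25, 97.437) rot [0.0, 0.0, -0.001] off [0.0008, -0.0019, -0.2176]
(0.43, -0.3, 0.25, 90.0) rot [-0.0, -0.0, 0.021] off [0.3346, -0.3037, 0.0]
(0.43, -0.3, 0.25, 90.0) rot [-0.0, -0.0, 0.021] off [0.3142, -0.3248, 0.0]
[[ 0.42557417 -0.33072319  0.01      ]
 [ 0.51710229 -0.28384444  0.01      ]]
```

Emit:
carry_out(rot=[[0, 0, 0], [0, 0, 0], [0, 0, 0], [0, 0, 0], [0, 0, 0]], offset=[[0, 0, -0.08], [0, 0, -0.16], [0, 0, -0.2], [0, 0, -0.218], [0, 0, -0.218]], fingers=[0, 0, 0, 0, 0])

```text
clock: 6.6
position: [0.6653, -0.0246, 0.2497]
tcp_rot: [0.002, -0.063, 0.998, -0.0]
force: [-0.2, -0.1, -0.1]
gripper_width: 0.0001
finger_force: 0.0
```

Emit:
carry_out(rot=[[0, 0, 0.021], [0, 0, 0.021], [0, 0, 0.021], [0, 0, 0.021], [0, 0, 0.021]], offset=[[0.335, -0.304, 0], [0.335, -0.304, 0], [0.335, -0.304, 0], [0.335, -0.304, 0], [0.335, -0.304, 0]], fingers=[62, 62, 62, 62, 62])

```text
clock: 7.02
position: [0.5407, -0.1682, 0.246]
tcp_rot: [-0.004, -0.027, 1.0, -0.002]
force: [0.1, -1.4, 0.7]
gripper_width: 0.0602
finger_force: 0.0
```

Emit:
carry_out(rot=[[0, 0, 0.021], [0, 0, 0.021], [0, 0, 0.021], [0, 0, 0.021], [0, 0, 0.021]], offset=[[0.314, -0.325, 0], [0.314, -0.325, 0], [0.314, -0.325, 0], [0.314, -0.325, 0], [0.314, -0.325, 0]], fingers=[62, 62, 62, 62, 62])

```text
clock: 7.43
position: [0.4231, -0.3045, 0.2464]
tcp_rot: [-0.003, 0.006, 1.0, -0.001]
force: [-0.1, -1.4, 0.3]
gripper_width: 0.0617
finger_force: 0.0
```

Emit:
carry_out(rot=[[0, 0, 0], [0, 0, 0], [0, 0, 0], [0, 0, 0], [0, 0, 0]], offset=[[0, 0, 0], [0, 0, 0], [0, 0, 0], [0, 0, 0], [0, 0, 0]], fingers=[62, 62, 62, 62, 62])

```text
clock: 7.85
position: [0.4305, -0.2978, 0.2477]
tcp_rot: [-0.0, 0.001, 1.0, 0.0]
force: [-0.2, 0.4, -0.8]
gripper_width: 0.0618
finger_force: 0.0
```

```bash
python3 - <<'E'
from rig import manip; import cv2, pickle; from h import *
c={n:manip.camera(n) for n in("scene","side","wrist")}; pickle.dump(c,open("cams3.pkl","wb"))
w=c["wrist"]["color"][:,:,::-1].copy()
for p in [(.3727,-.279),(.463,-.382),(.5636,-.3688)]: 
    u=proj(c["wrist"],[*p,.03])[0]; print(u); cv2.circle(w,tuple(int(round(i)) for i in u),2,(0,0,255),-1)
cv2.imwrite("pics/w3.png",w)
E
python3 go.py .3727,-.279,.2,90
```

```text
[330.1754125 126.9102692]
[251.70370325 197.36965199]
[265.8329355  264.47929642]
now [ 0.43   -0.2985  0.248 ] F [0.2 0.4 0.1] w 0.0619 t 8.0
(0.3727, -0.279, 0.2, 90.0) rot [0.0, -0.0, -0.001] off [0.1434, 0.0483, 0.1199]
```

View pics/w3.png

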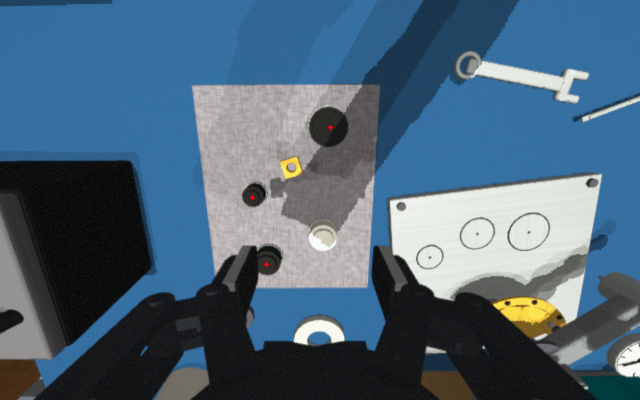

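Emit:
carry_out(rot=[[0, 0, 0], [0, 0, 0], [0, 0, 0], [0, 0, 0], [0, 0, 0]], offset=[[0.07, 0.025, 0.1], [0.144, 0.049, 0.2], [0.144, 0.049, 0.3], [0.144, 0.049, 0.35], [0.144, 0.049, 0.35]], fingers=[66, 66, 66, 66, 66])

```text
clock: 8.42
position: [0.368, -0.2766, 0.1036]
tcp_rot: [-0.005, 0.002, 1.0, 0.003]
force: [-0.2, 0.2, -0.1]
gripper_width: 0.0662
finger_force: 0.0
```

Emit:
carry_out(rot=[[0, 0, 0], [0, 0, 0], [0, 0, 0], [0, 0, 0], [0, 0, 0]], offset=[[0, 0, 0], [0, 0, 0.05], [0, 0, 0.1], [0, 0, 0.15], [0, 0, 0.18]], fingers=[66, 66, 66, 66, 66])

```text
clock: 8.83
position: [0.3744, -0.2805, 0.037]
tcp_rot: [0.002, 0.002, 1.0, -0.001]
force: [-0.2, -0.6, 0.3]
gripper_width: 0.0659
finger_force: 0.0
```

```bash
python3 go.py .3727,-.279,.001,90
```

```text
now [ 0.3744 -0.2805  0.037 ] F [-0.2 -0.6  0.3] w 0.0659 t 8.83
(0.3727, -0.279, 0.001, 90.0) rot [-0.001, 0.001, -0.001] off [0.0045, 0.0039, 0.09]
```

Emit:
carry_out(rot=[[0, 0, 0], [0, 0, 0], [0, 0, 0], [0, 0, 0], [0, 0, 0]], offset=[[0.003, 0.003, 0.03], [0.003, 0.003, 0.06], [0.003, 0.003, 0.08], [0.003, 0.003, 0.095], [0.003, 0.003, 0.095]], fingers=[66, 66, 66, 66, 66])

```text
clock: 9.25
position: [0.3727, -0.2802, -0.001]
tcp_rot: [0.001, 0.002, 1.0, -0.002]
force: [0.4, 0.1, -0.5]
gripper_width: 0.0661
finger_force: 0.0
```

Emit:
carry_out(rot=[[0, 0, 0], [0, 0, 0], [0, 0, 0], [0, 0, 0], [0, 0, 0]], offset=[[0, 0, 0], [0, 0, 0], [0, 0, 0], [0, 0, 0], [0, 0, 0]], fingers=[45, 45, 45, 45, 45])

```text
clock: 9.67
position: [0.3723, -0.2797, 0.0001]
tcp_rot: [0.001, 0.003, 1.0, -0.002]
force: [0.2, -0.5, 5.0]
gripper_width: 0.0504
finger_force: 61.4
```

```bash
python3 go.py .3727,-.279,.1,90 .518,.008,.1,97.4
```

```text
now [ 3.723e-01 -2.797e-01  1.000e-04] F [ 0.2 -0.5  5. ] w 0.0504 t 9.67
(0.3727, -0.279, 0.1, 90.0) rot [-0.001, 0.001, -0.002] off [-0.0016, 0.0009, -0.2497]
(0.518, 0.008, 0.1, 97.4) rot [-0.0, 0.0, -0.021] off [-0.1816, 0.3588, 0.0]
(0.518, 0.008, 0.1, 97.4) rot [-0.0, 0.0, -0.021] off [-0.2044, 0.3463, 0.0]
```

Emit:
carry_out(rot=[[0, 0, 0], [0, 0, 0], [0, 0, 0], [0, 0, 0], [0, 0, 0]], offset=[[0, 0, -0.06], [0, 0, -0.15], [0, 0, -0.21], [0, 0, -0.25], [0, 0, -0.25]], fingers=[45, 45, 45, 45, 45])

```text
clock: 10.08
position: [0.3731, -0.2793, 0.1023]
tcp_rot: [0.003, 0.003, 1.0, -0.002]
force: [0.4, -1.1, -2.0]
gripper_width: 0.0497
finger_force: 62.8
```

Emit:
carry_out(rot=[[0, 0, -0.021], [0, 0, -0.021], [0, 0, -0.021], [0, 0, -0.021], [0, 0, -0.021]], offset=[[-0.036, 0.07, 0], [-0.072, 0.144, 0], [-0.108, 0.216, 0], [-0.144, 0.288, 0], [-0.182, 0.359, 0]], fingers=[45, 45, 45, 45, 45])

```text
clock: 10.5
position: [0.4445, -0.1334, 0.0983]
tcp_rot: [-0.0, -0.031, 1.0, -0.0]
force: [0.1, -0.5, -0.8]
gripper_width: 0.0499
finger_force: 62.8
```

Emit:
carry_out(rot=[[0, 0, -0.021], [0, 0, -0.021], [0, 0, -0.021], [0, 0, -0.021], [0, 0, -0.021]], offset=[[-0.05, 0.085, 0], [-0.1, 0.17, 0], [-0.15, 0.25, 0], [-0.185, 0.31, 0], [-0.202, 0.343, 0]], fingers=[45, 45, 45, 45, 45])

```text
clock: 10.92
position: [0.5185, 0.0125, 0.0986]
tcp_rot: [0.001, -0.066, 0.998, 0.002]
force: [0.8, 0.4, -1.0]
gripper_width: 0.0497
finger_force: 62.8
```

Emit:
carry_out(rot=[[0, 0, 0], [0, 0, 0], [0, 0, 0], [0, 0, 0], [0, 0, 0]], offset=[[0, 0, 0], [0, 0, 0], [0, 0, 0.04], [0, 0, 0.08], [0, 0, 0.12]], fingers=[45, 45, 45, 45, 45])

```text
clock: 11.33
position: [0.5156, 0.0046, 0.0497]
tcp_rot: [-0.0, -0.062, 0.998, -0.001]
force: [0.2, -0.5, -1.3]
gripper_width: 0.0499
finger_force: 62.8
```

Emit:
carry_out(rot=[[0, 0, 0], [0, 0, 0], [0, 0, 0], [0, 0, 0], [0, 0, 0]], offset=[[0, 0, 0], [0, 0, 0], [0, 0, 0], [0, 0, 0], [0, 0, 0]], fingers=[45, 45, 45, 45, 45])

```text
clock: 11.75
position: [0.5169, 0.0067, 0.051]
tcp_rot: [0.001, -0.063, 0.998, -0.0]
force: [0.5, 0.1, 0.0]
gripper_width: 0.0502
finger_force: 62.8
```

```bash
python3 go.py t-.041,.051,.017,0;  python3 - <<'E'
from rig import manip; import cv2, pickle,tp; from h import *
c={n:manip.camera(n) for n in("scene","side","wrist")}; pickle.dump(c,open("cams4.pkl","wb"))
o=[]
for n in("side","wrist"):
    C=c[n]; im=C["color"][:,:,::-1].copy(); u=proj(C,[*manip.get_obs()["position"][:2],.08])[0].astype(int)
    x,y=max(u[0]-50,0),max(u[1]-50,0); a=im[y:y+100,x:x+100]; o.append(cv2.resize(a,(400,400),interpolation=cv2.INTER_CUBIC))
cv2.imwrite("pics/p4.png",np.hstack(o))
E
```

```text
now [0.5169 0.0067 0.051 ] F [0.5 0.1 0. ] w 0.0502 t 11.75
(0.5176, 0.0079, 0.017, 97.437) rot [-0.0, 0.0, -0.001] off [-0.0019, 0.0027, 0.085]
```

View pics/p4.png

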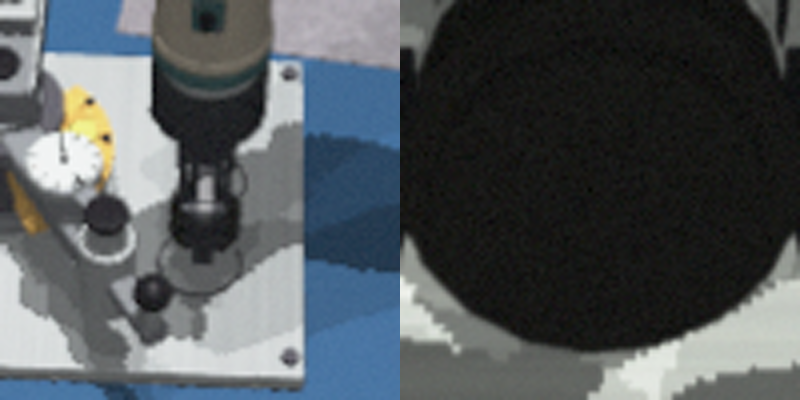

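Emit:
carry_out(rot=[[0, 0, 0], [0, 0, 0], [0, 0, 0], [0, 0, 0], [0, 0, 0]], offset=[[-0.002, 0.003, 0.02], [-0.002, 0.003, 0.045], [-0.002, 0.003, 0.065], [-0.002, 0.003, 0.078], [-0.002, 0.003, 0.084]], fingers=[45, 45, 45, 45, 45])

```text
clock: 12.32
position: [0.516, 0.0083, 0.016]
tcp_rot: [-0.001, -0.064, 0.998, -0.001]
force: [-7.2, -0.5, 33.2]
gripper_width: 0.0497
finger_force: 66.3
```

Emit:
carry_out(rot=[[0, 0, 0], [0, 0, 0], [0, 0, 0], [0, 0, 0], [0, 0, 0]], offset=[[0, 0, 0], [0, 0, 0.001], [0, 0, 0.001], [0, 0, 0.001], [0, 0, 0.001]], fingers=[45, 45, 45, 64, 64])

```text
clock: 12.73
position: [0.5171, 0.0085, 0.0159]
tcp_rot: [0.0, -0.064, 0.998, 0.0]
force: [-0.4, -1.3, -0.0]
gripper_width: 0.0638
finger_force: 0.0
```

Emit:
carry_out(rot=[[0, 0, 0], [0, 0, 0], [0, 0, 0], [0, 0, 0], [0, 0, 0]], offset=[[0, 0, 0], [0, 0, -0.03], [0, 0, -0.1], [0, 0, -0.2], [0, 0, -0.25]], fingers=[64, 64, 64, 64, 64])

```text
clock: 13.15
position: [0.5182, 0.0089, 0.1188]
tcp_rot: [0.001, -0.064, 0.998, 0.0]
force: [0.6, 0.6, 0.4]
gripper_width: 0.064
finger_force: 0.0
```

```bash
python3 go.py .463,-.381,.12,90; cat > chk.py <<'E'
import sys; from rig import manip; import cv2, pickle,tp; from h import *
# chk x y r z0 : fit dark disc on plate in side & scene, using bbox of the projected silhouette
def sil(C,x,y,r,z0):
    t=np.linspace(0,2*np.pi,60); P=[]
    for rr,z in((r,z0),(r,z0+.024),(r-.006,z0+.03)): P.append(np.c_[x+rr*np.cos(t),y+rr*np.sin(t),np.full(60,z)])
    h=cv2.convexHull(np.float32(proj(C,np.vstack(P)))); return h
def measure(C,x,y,r,z0,th=60,pad=.02):
    u=cv2.boundingRect(sil(C,x,y,r+pad,z0)); x0,y0,w,h=u; x0=max(x0,0);y0=max(y0,0)
    g=C["color"][y0:y0+h,x0:x0+w].astype(int).max(2); k,lab,st,ce=cv2.connectedComponentsWithStats((g<th).astype(np.uint8))
    i=1+st[1:,4].argmax(); a=np.array(ce[i])+[x0,y0]
    m=cv2.moments(sil(C,x,y,r,z0)); b=np.array([m["m10"],m["m01"]])/m["m00"]
    z=z0+.015; e=(onz(C,[a],z)-onz(C,[b],z))[0][:2]
    return e*1000, st[i,4], m["m00"]
if __name__=="__main__":
    v=[float(i) for i in sys.argv[1:5]]
    for n in sys.argv[5].split(","):
        C=manip.camera(n); print(n,*measure(C,*v))
E
python3 chk.py .5176 .0079 .026 .016 side,scene,wrist
```

```text
now [0.5182 0.0089 0.1188] F [0.6 0.6 0.4] w 0.064 t 13.15
(0.463, -0.381, 0.12, 90.0) rot [0.0, 0.0, 0.02] off [0.1306, -0.4746, -0.002]
(0.463, -0.381, 0.12, 90.0) rot [0.0, 0.0, 0.02] off [0.1, -0.4819, -0.0017]
side [-1.65009351 -7.70109099] 297 310.6425747934263
scene [-3.52265852  0.93566018] 190 283.5934650308918
wrist [-1.62444527 -0.20214675] 3041 3249.9866711830255
```

```bash
python3 go.py .5636,-.3688,.12,90
```

```text
now [0.5184 0.0082 0.1175] F [0.7 0.3 1.1] w 0.0644 t 13.3
(0.5636, -0.3688, 0.12, 90.0) rot [-0.0, 0.001, 0.02] off [0.0035, -0.4746, -0.003]
(0.5636, -0.3688, 0.12, 90.0) rot [-0.0, 0.001, 0.02] off [-0.0266, -0.4739, -0.0031]
```

Emit:
carry_out(rot=[[0, 0, 0.02], [0, 0, 0.02], [0, 0, 0.02], [0, 0, 0.02], [0, 0, 0.02]], offset=[[0, -0.1, 0], [0, -0.2, 0], [0, -0.3, 0], [0, -0.4, 0], [0.003, -0.475, 0]], fingers=[60, 60, 60, 60, 60])

```text
clock: 13.72
position: [0.539, -0.1845, 0.1142]
tcp_rot: [-0.001, -0.031, 1.0, -0.001]
force: [-0.2, -0.1, 0.4]
gripper_width: 0.06
finger_force: 0.0
```

Emit:
carry_out(rot=[[0, 0, 0.02], [0, 0, 0.02], [0, 0, 0.02], [0, 0, 0.02], [0, 0, 0.02]], offset=[[0, -0.1, 0], [-0.01, -0.22, 0], [-0.02, -0.34, 0], [-0.026, -0.43, 0], [-0.026, -0.474, 0]], fingers=[60, 60, 60, 60, 60])

```text
clock: 14.13
position: [0.5609, -0.3748, 0.1136]
tcp_rot: [-0.001, 0.002, 1.0, -0.001]
force: [0.6, -1.1, -0.7]
gripper_width: 0.06
finger_force: 0.0
```

Emit:
carry_out(rot=[[0, 0, 0], [0, 0, 0], [0, 0, 0], [0, 0, 0], [0, 0, 0]], offset=[[0, 0, 0], [0, 0, 0], [0, 0, 0], [0, 0, 0], [0, 0, 0]], fingers=[60, 60, 60, 60, 60])

```text
clock: 14.55
position: [0.563, -0.3666, 0.1158]
tcp_rot: [-0.0, -0.002, 1.0, 0.001]
force: [0.6, -0.2, 0.2]
gripper_width: 0.0599
finger_force: 0.0
```

```bash
python3 chk.py .5636 -.3688 .021 0 wrist; python3 chk.py .463 -.3815 .016 0 wrist; python3 go.py .5636,-.3688,0,90
```

```text
wrist [1.12265239 0.01123579] 1681 1973.0912756740581
wrist [ 0.50061041 -0.25699192] 1187 1516.5915859874804
now [ 0.563  -0.3674  0.1162] F [0.4 0.8 0.1] w 0.06 t 14.65
(0.5636, -0.3688, 0.0, 90.0) rot [0.0, -0.0, 0.001] off [-0.0015, -0.0035, 0.2904]
```

Emit:
carry_out(rot=[[0, 0, 0], [0, 0, 0], [0, 0, 0], [0, 0, 0], [0, 0, 0]], offset=[[-0.004, -0.003, 0.06], [-0.004, -0.003, 0.13], [-0.004, -0.003, 0.19], [-0.004, -0.003, 0.24], [-0.004, -0.003, 0.27]], fingers=[60, 60, 60, 60, 60])

```text
clock: 15.07
position: [0.5631, -0.3689, 0.0058]
tcp_rot: [-0.001, -0.001, 1.0, 0.001]
force: [0.3, -0.0, -0.8]
gripper_width: 0.06
finger_force: 0.0
```

Emit:
carry_out(rot=[[0, 0, 0], [0, 0, 0], [0, 0, 0], [0, 0, 0], [0, 0, 0]], offset=[[0, 0, 0.008], [0, 0, 0.014], [0, 0, 0.014], [0, 0, 0.014], [0, 0, 0.014]], fingers=[60, 60, 60, 36, 36])

```text
clock: 15.48
position: [0.5654, -0.3704, 0.0044]
tcp_rot: [0.001, -0.001, 1.0, -0.001]
force: [-0.0, -1.1, 0.4]
gripper_width: 0.0394
finger_force: 60.3
```

Emit:
carry_out(rot=[[0, 0, 0], [0, 0, 0], [0, 0, 0], [0, 0, 0], [0, 0, 0]], offset=[[0, 0, 0], [0, 0, 0], [0, 0, 0], [0, 0, 0], [0, 0, 0]], fingers=[36, 36, 36, 36, 36])

```text
clock: 15.9
position: [0.5654, -0.3705, 0.0044]
tcp_rot: [0.001, -0.001, 1.0, -0.001]
force: [-1.0, 1.0, 5.5]
gripper_width: 0.0394
finger_force: 60.7
```

```bash
python3 go.py .5645,-.3688,.1,90 t-.048,-.022,.1,0
```

```text
now [ 0.5654 -0.3705  0.0044] F [-1.   1.   5.5] w 0.0394 t 15.9
(0.5645, -0.3688, 0.1, 90.0) rot [-0.0, 0.001, 0.001] off [0.0017, 0.004, -0.2391]
(0.5201, -0.0654, 0.1, 97.437) rot [0.0, -0.0, -0.021] off [0.0555, 0.3792, 0.0]
(0.5201, -0.0654, 0.1, 97.437) rot [0.0, -0.0, -0.021] off [0.0308, 0.3821, 0.0]
```

Emit:
carry_out(rot=[[0, 0, 0], [0, 0, 0], [0, 0, 0], [0, 0, 0], [0, 0, 0]], offset=[[0, 0.004, -0.06], [0, 0.004, -0.14], [0, 0.004, -0.2], [0, 0.004, -0.24], [0, 0.004, -0.24]], fingers=[36, 36, 36, 36, 36])

```text
clock: 16.32
position: [0.5669, -0.3696, 0.1032]
tcp_rot: [0.003, -0.001, 1.0, -0.002]
force: [0.0, 0.7, 0.4]
gripper_width: 0.0394
finger_force: 60.5
```

Emit:
carry_out(rot=[[0, 0, -0.021], [0, 0, -0.021], [0, 0, -0.021], [0, 0, -0.021], [0, 0, -0.021]], offset=[[0.01, 0.07, 0], [0.02, 0.15, 0], [0.03, 0.23, 0], [0.04, 0.3, 0], [0.055, 0.379, 0]], fingers=[36, 36, 36, 36, 36])

```text
clock: 16.73
position: [0.5414, -0.2161, 0.0979]
tcp_rot: [-0.0, -0.033, 0.999, 0.0]
force: [0.2, 0.2, 0.2]
gripper_width: 0.0395
finger_force: 60.6
```

Emit:
carry_out(rot=[[0, 0, -0.021], [0, 0, -0.021], [0, 0, -0.021], [0, 0, -0.021], [0, 0, -0.021]], offset=[[0.008, 0.09, 0], [0.016, 0.19, 0], [0.024, 0.28, 0], [0.031, 0.34, 0], [0.031, 0.38, 0]], fingers=[36, 36, 36, 36, 36])

```text
clock: 17.15
position: [0.5179, -0.0623, 0.0982]
tcp_rot: [-0.001, -0.069, 0.998, 0.001]
force: [0.3, -0.5, -0.3]
gripper_width: 0.0396
finger_force: 60.6
```

Emit:
carry_out(rot=[[0, 0, 0], [0, 0, 0], [0, 0, 0], [0, 0, 0], [0, 0, 0]], offset=[[0, 0, 0], [0, 0, 0.04], [0, 0, 0.08], [0, 0, 0.12], [0, 0, 0.12]], fingers=[36, 36, 36, 36, 36])

```text
clock: 17.57
position: [0.5172, -0.0675, 0.0478]
tcp_rot: [-0.003, -0.066, 0.998, -0.0]
force: [-0.7, -0.6, -0.3]
gripper_width: 0.0392
finger_force: 60.6
```

```bash
python3 go.py t-.048,-.022,.0205,0; python3 chk.py $(python3 -c "
import tp;w=tp.W(-.041,.051);print(*w)") .026 .016 side
```

```text
now [ 0.5172 -0.0675  0.0478] F [-0.7 -0.6 -0.3] w 0.0392 t 17.57
(0.5201, -0.0654, 0.0205, 97.437) rot [-0.0, -0.002, 0.001] off [-0.0081, 0.0043, 0.0682]
side [-2.49707086 -0.76771513] 232 310.65271398378536
```

Emit:
carry_out(rot=[[0, 0, 0], [0, 0, 0], [0, 0, 0], [0, 0, 0], [0, 0, 0]], offset=[[-0.009, 0.004, 0.015], [-0.009, 0.004, 0.03], [-0.009, 0.004, 0.045], [-0.009, 0.004, 0.055], [-0.009, 0.004, 0.06]], fingers=[36, 36, 36, 36, 36])

```text
clock: 18.03
position: [0.5223, -0.0641, 0.026]
tcp_rot: [-0.0, -0.067, 0.998, -0.0]
force: [0.5, 0.0, -0.2]
gripper_width: 0.0396
finger_force: 60.6
```

Emit:
carry_out(rot=[[0, 0, 0], [0, 0, 0], [0, 0, 0], [0, 0, 0], [0, 0, 0]], offset=[[0, 0, 0], [0, 0, 0.002], [0, 0, 0.004], [0, 0, 0.006], [0, 0, 0.006]], fingers=[36, 36, 36, 36, 36])

```text
clock: 18.45
position: [0.5227, -0.064, 0.0241]
tcp_rot: [0.0, -0.067, 0.998, -0.0]
force: [0.2, -0.2, -0.4]
gripper_width: 0.0395
finger_force: 60.6
```

```bash
python3 go.py t-.048,-.022,.0205,0
```

```text
now [ 0.5227 -0.064   0.0241] F [ 0.2 -0.2 -0.4] w 0.0395 t 18.45
(0.5201, -0.0654, 0.0205, 97.437) rot [-0.0, 0.0, 0.001] off [0.0068, -0.0026, 0.0091]
```

Emit:
carry_out(rot=[[0, 0, 0], [0, 0, 0], [0, 0, 0], [0, 0, 0], [0, 0, 0]], offset=[[0.004, -0.003, 0.002], [0.004, -0.003, 0.004], [0.004, -0.003, 0.006], [0.004, -0.003, 0.008], [0.004, -0.003, 0.009]], fingers=[36, 36, 36, 36, 36])

```text
clock: 18.87
position: [0.5212, -0.0654, 0.0204]
tcp_rot: [-0.0, -0.067, 0.998, 0.0]
force: [-1.2, -0.7, 1.8]
gripper_width: 0.0396
finger_force: 60.7
```

Emit:
carry_out(rot=[[0, 0, 0], [0, 0, 0], [0, 0, 0], [0, 0, 0], [0, 0, 0]], offset=[[0, 0, 0.001], [0, 0, 0.001], [0, 0, 0.001], [0, 0, 0.001], [0, 0, 0.001]], fingers=[36, 46, 50, 50, 50])

```text
clock: 19.28
position: [0.5213, -0.0654, 0.02]
tcp_rot: [0.0, -0.067, 0.998, 0.0]
force: [0.5, -0.7, 0.7]
gripper_width: 0.0501
finger_force: 0.0
```

Emit:
carry_out(rot=[[0, 0, 0], [0, 0, 0], [0, 0, 0], [0, 0, 0], [0, 0, 0]], offset=[[0, 0, -0.02], [0, 0, -0.07], [0, 0, -0.14], [0, 0, -0.21], [0, 0, -0.25]], fingers=[50, 50, 50, 50, 50])

```text
clock: 19.7
position: [0.5222, -0.0652, 0.1231]
tcp_rot: [0.001, -0.067, 0.998, -0.0]
force: [0.5, 0.7, 0.3]
gripper_width: 0.0499
finger_force: 0.0
```

```bash
python3 chk.py .5201 -.0654 .021 .016 wrist; python3 go.py .4633,-.3818,.12,90
```

```text
wrist [-0.33147746 -0.46012776] 2055 2125.0677636293694
now [ 0.5237 -0.0652  0.1251] F [ 0.6 -0.3  2.1] w 0.05 t 19.75
(0.4633, -0.3818, 0.12, 90.0) rot [-0.0, 0.001, 0.021] off [0.1277, -0.3821, 0.0061]
(0.4633, -0.3818, 0.12, 90.0) rot [-0.0, 0.001, 0.021] off [0.1019, -0.3898, 0.0063]
```

Medium is within 1 mm. Now the small one.

Emit:
carry_out(rot=[[0, 0, 0.021], [0, 0, 0.021], [0, 0, 0.021], [0, 0, 0.021], [0, 0, 0.021]], offset=[[0.02, -0.07, 0], [0.05, -0.16, 0], [0.08, -0.25, 0.006], [0.11, -0.33, 0.006], [0.128, -0.382, 0.006]], fingers=[50, 50, 50, 50, 50])

```text
clock: 20.17
position: [0.4888, -0.228, 0.1175]
tcp_rot: [-0.001, -0.032, 0.999, -0.001]
force: [0.2, -1.3, -0.5]
gripper_width: 0.0499
finger_force: 0.0
```

Emit:
carry_out(rot=[[0, 0, 0.021], [0, 0, 0.021], [0, 0, 0.021], [0, 0, 0.021], [0, 0, 0.021]], offset=[[0.03, -0.1, 0], [0.06, -0.2, 0], [0.08, -0.3, 0], [0.1, -0.36, 0], [0.102, -0.39, 0]], fingers=[50, 50, 50, 50, 50])

```text
clock: 20.58
position: [0.4575, -0.3875, 0.1173]
tcp_rot: [-0.001, 0.003, 1.0, -0.001]
force: [-0.0, -0.1, -0.1]
gripper_width: 0.0501
finger_force: 0.0
```

Emit:
carry_out(rot=[[0, 0, 0], [0, 0, 0], [0, 0, 0], [0, 0, 0], [0, 0, 0]], offset=[[0, 0, 0], [0, 0, 0.05], [0, 0, 0.1], [0, 0, 0.1], [0, 0, 0.1]], fingers=[50, 50, 50, 50, 50])

```text
clock: 21.0
position: [0.4611, -0.3791, 0.0773]
tcp_rot: [-0.001, -0.003, 1.0, 0.001]
force: [0.1, -0.3, -0.3]
gripper_width: 0.0502
finger_force: 0.0
```

```bash
python3 chk.py .4633 -.3818 .016 0 wrist;python3 go.py .4633,-.3818,0.003,90
```

```text
wrist [ 0.85972145 -0.79210489] 1379 1684.8172636160161
now [ 0.4619 -0.38    0.0782] F [-0.1  0.6  1. ] w 0.0499 t 21.05
(0.4633, -0.3818, 0.003, 90.0) rot [0.0, 0.0, 0.002] off [-0.0035, -0.0048, 0.1881]
```

Emit:
carry_out(rot=[[0, 0, 0], [0, 0, 0], [0, 0, 0], [0, 0, 0], [0, 0, 0]], offset=[[-0.005, -0.005, 0.05], [-0.005, -0.005, 0.1], [-0.005, -0.005, 0.14], [-0.005, -0.005, 0.17], [-0.005, -0.005, 0.184]], fingers=[50, 50, 50, 50, 50])

```text
clock: 21.47
position: [0.4631, -0.3832, 0.0037]
tcp_rot: [-0.0, -0.001, 1.0, 0.0]
force: [0.2, 0.7, -0.6]
gripper_width: 0.0496
finger_force: 0.0
```

Emit:
carry_out(rot=[[0, 0, 0], [0, 0, 0], [0, 0, 0], [0, 0, 0], [0, 0, 0]], offset=[[0, 0, 0], [0, 0, 0], [0, 0, 0], [0, 0, 0], [0, 0, 0]], fingers=[50, 26, 26, 26, 26])

```text
clock: 21.88
position: [0.4637, -0.3843, 0.0055]
tcp_rot: [0.001, -0.001, 1.0, -0.001]
force: [-0.8, 0.9, 5.8]
gripper_width: 0.0296
finger_force: 59.5
```

```bash
python3 go.py .464,-.382,.1,90 t-.019,-.091,.1,0
```

```text
now [ 0.4637 -0.3843  0.0055] F [-0.8  0.9  5.8] w 0.0296 t 21.88
(0.464, -0.382, 0.1, 90.0) rot [-0.0, 0.001, 0.001] off [-0.0012, 0.0056, -0.2363]
(0.5578, -0.13, 0.1, 97.437) rot [0.0, -0.0, -0.021] off [-0.1172, 0.315, -0.0]
(0.5578, -0.13, 0.1, 97.437) rot [0.0, -0.0, -0.021] off [-0.1374, 0.3067, -0.0]
```

Emit:
carry_out(rot=[[0, 0, 0], [0, 0, 0], [0, 0, 0], [0, 0, 0], [0, 0, 0]], offset=[[0, 0.005, -0.06], [0, 0.005, -0.14], [0, 0.005, -0.2], [0, 0.005, -0.236], [0, 0.005, -0.236]], fingers=[26, 26, 26, 26, 26])

```text
clock: 22.3
position: [0.4648, -0.3835, 0.1022]
tcp_rot: [0.003, -0.001, 1.0, -0.002]
force: [0.4, -0.1, -0.2]
gripper_width: 0.0295
finger_force: 59.4
```

Emit:
carry_out(rot=[[0, 0, -0.021], [0, 0, -0.021], [0, 0, -0.021], [0, 0, -0.021], [0, 0, -0.021]], offset=[[-0.02, 0.05, 0], [-0.045, 0.115, 0], [-0.07, 0.18, 0], [-0.095, 0.25, 0], [-0.117, 0.315, 0]], fingers=[26, 26, 26, 26, 26])

```text
clock: 22.72
position: [0.5091, -0.2537, 0.0973]
tcp_rot: [-0.001, -0.035, 0.999, 0.001]
force: [0.3, 0.1, -0.7]
gripper_width: 0.0293
finger_force: 59.4
```

Emit:
carry_out(rot=[[0, 0, -0.021], [0, 0, -0.021], [0, 0, -0.021], [0, 0, -0.021], [0, 0, -0.021]], offset=[[-0.03, 0.07, 0], [-0.06, 0.15, 0], [-0.09, 0.22, 0], [-0.12, 0.27, 0], [-0.137, 0.306, 0]], fingers=[26, 26, 26, 26, 26])

```text
clock: 23.13
position: [0.5562, -0.126, 0.0975]
tcp_rot: [-0.0, -0.069, 0.998, 0.001]
force: [-0.0, -0.1, -1.3]
gripper_width: 0.0295
finger_force: 59.4
```

Emit:
carry_out(rot=[[0, 0, 0], [0, 0, 0], [0, 0, 0], [0, 0, 0], [0, 0, 0]], offset=[[0, 0, 0], [0, 0, 0.06], [0, 0, 0.12], [0, 0, 0.14], [0, 0, 0.14]], fingers=[26, 26, 26, 26, 26])

```text
clock: 23.55
position: [0.5529, -0.1307, 0.0398]
tcp_rot: [-0.003, -0.067, 0.998, 0.0]
force: [-0.1, -0.1, 0.2]
gripper_width: 0.0293
finger_force: 59.4
```

Emit:
carry_out(rot=[[0, 0, 0], [0, 0, 0], [0, 0, 0], [0, 0, 0], [0, 0, 0]], offset=[[0, 0, 0], [0, 0, 0], [0, 0, 0], [0, 0, 0], [0, 0, 0]], fingers=[26, 26, 26, 26, 26])

```text
clock: 23.97
position: [0.5561, -0.1303, 0.0433]
tcp_rot: [0.001, -0.067, 0.998, -0.0]
force: [1.1, -0.6, 0.1]
gripper_width: 0.0296
finger_force: 59.4
```

```bash
python3 go.py t-.019,-.091,.0215,0
```

```text
now [ 0.5561 -0.1303  0.0433] F [ 1.1 -0.6  0.1] w 0.0296 t 23.97
(0.5578, -0.13, 0.0215, 97.437) rot [-0.0, 0.0, 0.001] off [-0.0042, 0.0003, 0.0545]
```

Emit:
carry_out(rot=[[0, 0, 0], [0, 0, 0], [0, 0, 0], [0, 0, 0], [0, 0, 0]], offset=[[-0.003, 0, 0.015], [-0.003, 0, 0.03], [-0.003, 0, 0.04], [-0.003, 0, 0.048], [-0.003, 0, 0.052]], fingers=[26, 26, 26, 26, 26])

```text
clock: 24.38
position: [0.5563, -0.1299, 0.0214]
tcp_rot: [-0.001, -0.067, 0.998, -0.0]
force: [-3.6, 0.4, 18.2]
gripper_width: 0.0293
finger_force: 61.0
```

Emit:
carry_out(rot=[[0, 0, 0], [0, 0, 0], [0, 0, 0], [0, 0, 0], [0, 0, 0]], offset=[[0, 0, 0.001], [0, 0, 0.002], [0, 0, 0.003], [0, 0, 0.003], [0, 0, 0.003]], fingers=[26, 26, 26, 26, 26])

```text
clock: 24.8
position: [0.5563, -0.1299, 0.0214]
tcp_rot: [-0.001, -0.067, 0.998, -0.0]
force: [-3.4, -0.4, 12.7]
gripper_width: 0.0294
finger_force: 60.5
```

```bash
python3 go.py t-.019,-.091,.0215,0
```

```text
now [ 0.5563 -0.1299  0.0214] F [-3.4 -0.4 12.7] w 0.0294 t 24.8
(0.5578, -0.13, 0.0215, 97.437) rot [-0.0, -0.0, 0.001] off [-0.0037, -0.0008, -0.0002]
```

Emit:
carry_out(rot=[[0, 0, 0], [0, 0, 0], [0, 0, 0], [0, 0, 0], [0, 0, 0]], offset=[[0, 0, 0], [0, 0, 0], [0, 0, 0], [0, 0, 0], [0, 0, 0]], fingers=[34, 42, 42, 42, 42])

```text
clock: 25.22
position: [0.5568, -0.13, 0.0203]
tcp_rot: [-0.0, -0.067, 0.998, 0.0]
force: [0.2, 0.4, 0.1]
gripper_width: 0.0418
finger_force: 0.0
```

Emit:
carry_out(rot=[[0, 0, 0], [0, 0, 0], [0, 0, 0], [0, 0, 0], [0, 0, 0]], offset=[[0, 0, -0.02], [0, 0, -0.1], [0, 0, -0.2], [0, 0, -0.3], [0, 0, -0.38]], fingers=[42, 42, 42, 42, 42])

```text
clock: 25.63
position: [0.5573, -0.1297, 0.1756]
tcp_rot: [0.001, -0.067, 0.998, 0.0]
force: [0.7, -0.3, 1.2]
gripper_width: 0.042
finger_force: 0.0
```

```bash
sed -i 's/        if (down(y)/        if len(w)<5 and (down(y)/' plan.py; python3 chk.py .5578 -.13 .016 .016 wrist; python3 chk.py .5201 -.0654 .021 .016 wrist; python3 go.py .5,-.0,.24,0,1 a0,.208,.24,-240,1; python3 -c "
from rig import manip; print(manip.get_obs()['joints'].round(2)); import tp
for s in (0,.65,1.15,1.65): print(tp.arm(s,.208),tp.arm(s,.15),(2.142+s+tp.p[2])*57.2958)"
```

```text
wrist [-1.59840403 -0.11560413] 909 877.184786691796
wrist [ 1.33676907 -0.32637354] 1232 1557.3989389203489
now [ 0.5607 -0.1299  0.1786] F [ 0.4 -0.3 -0.5] w 0.042 t 25.73
(0.5, -0.0, 0.24, 0.0, 1.0) rot [0.001, 0.001, 0.181] off [0.0351, 0.1138, -0.0519]
(0.5, -0.0, 0.24, 0.0, 1.0) rot [0.001, 0.001, 0.181] off [0.091, 0.0769, -0.0519]
(0.5, -0.0, 0.24, 0.0, 1.0) rot [0.001, 0.001, 0.181] off [0.1182, 0.0157, -0.0516]
(0.5299, 0.1346, 0.24, -109.8354, 1.0) rot [-0.0, -0.0, 0.153] off [0.0841, 0.0187, 0.0]
(0.5299, 0.1346, 0.24, -109.8354, 1.0) rot [-0.0, -0.0, 0.153] off [0.0833, -0.0222, 0.0]
(0.5299, 0.1346, 0.24, -109.8354, 1.0) rot [-0.0, -0.0, 0.153] off [0.0636, -0.0581, 0.0]
(0.5299, 0.1346, 0.24, -109.8354, 1.0) rot [-0.0, -0.0, 0.153] off [0.0297, -0.0809, 0.0]
[ 0.56  0.64 -0.61  1.78  0.48  0.85  1.44]
[0.5298719  0.13456619] [0.56728103 0.09024287] 130.16459844
[0.4610327  0.02096325] [0.51763738 0.00831767] 167.40686843999998
[ 0.46414117 -0.08190984] [ 0.51987906 -0.06586965] 196.05476843999998
[ 0.5161891  -0.17069919] [ 0.55741363 -0.12990044] 224.70266844
```

Emit:
carry_out(rot=[[0, 0, 0.036], [0, 0, 0.072], [0, 0, 0.108], [0, 0, 0.145], [0, 0, 0.181]], offset=[[0, 0, -0.05], [0.01, 0.03, -0.052], [0.02, 0.06, -0.052], [0.03, 0.09, -0.052], [0.035, 0.114, -0.052]], fingers=[42, 42, 42, 42, 42])

```text
clock: 26.15
position: [0.5357, -0.0858, 0.1932]
tcp_rot: [-0.001, 0.218, 0.976, 0.0]
force: [0.0, -0.2, -0.3]
gripper_width: 0.0418
finger_force: 0.0
```

Emit:
carry_out(rot=[[0, 0, 0.036], [0, 0, 0.072], [0, 0, 0.108], [0, 0, 0.145], [0, 0, 0.181]], offset=[[0.018, 0.015, -0.01], [0.036, 0.03, -0.02], [0.054, 0.045, -0.03], [0.072, 0.06, -0.04], [0.091, 0.077, -0.052]], fingers=[42, 42, 42, 42, 42])

```text
clock: 26.57
position: [0.516, -0.0431, 0.2139]
tcp_rot: [-0.001, 0.484, 0.875, -0.0]
force: [0.5, 0.1, 0.3]
gripper_width: 0.0419
finger_force: 0.0
```

Emit:
carry_out(rot=[[0, 0, 0.036], [0, 0, 0.072], [0, 0, 0.108], [0, 0, 0.145], [0, 0, 0.181]], offset=[[0.024, 0.003, -0.01], [0.047, 0.006, -0.02], [0.07, 0.009, -0.03], [0.094, 0.012, -0.04], [0.118, 0.016, -0.052]], fingers=[42, 42, 42, 42, 42])

```text
clock: 26.98
position: [0.496, 0.0002, 0.2348]
tcp_rot: [-0.0, 0.71, 0.705, -0.0]
force: [0.3, 0.6, -0.1]
gripper_width: 0.0418
finger_force: 0.0
```

Emit:
carry_out(rot=[[0, 0, 0.03], [0, 0, 0.06], [0, 0, 0.09], [0, 0, 0.12], [0, 0, 0.153]], offset=[[0.017, 0.004, 0], [0.034, 0.008, 0], [0.05, 0.012, 0], [0.067, 0.016, 0], [0.084, 0.019, 0]], fingers=[42, 42, 42, 42, 42])

```text
clock: 27.4
position: [0.5041, 0.0339, 0.2347]
tcp_rot: [-0.0, 0.857, 0.516, -0.0]
force: [0.2, -0.2, -0.6]
gripper_width: 0.0422
finger_force: 0.0
```

Emit:
carry_out(rot=[[0, 0, 0.03], [0, 0, 0.06], [0, 0, 0.09], [0, 0, 0.12], [0, 0, 0.153]], offset=[[0.017, -0.004, 0], [0.034, -0.008, 0], [0.05, -0.013, 0], [0.067, -0.018, 0], [0.083, -0.022, 0]], fingers=[42, 42, 42, 42, 42])

```text
clock: 27.82
position: [0.5116, 0.0674, 0.2346]
tcp_rot: [-0.0, 0.955, 0.297, -0.001]
force: [0.2, -0.6, 0.3]
gripper_width: 0.042
finger_force: 0.0
```

Emit:
carry_out(rot=[[0, 0, 0.03], [0, 0, 0.06], [0, 0, 0.09], [0, 0, 0.12], [0, 0, 0.153]], offset=[[0.013, -0.012, 0], [0.026, -0.024, 0], [0.038, -0.036, 0], [0.05, -0.048, 0], [0.064, -0.058, 0]], fingers=[42, 42, 42, 42, 42])

```text
clock: 28.23
position: [0.5192, 0.1011, 0.2346]
tcp_rot: [-0.0, 0.998, 0.062, -0.001]
force: [-0.1, -0.4, 0.4]
gripper_width: 0.0417
finger_force: 0.0
```

Emit:
carry_out(rot=[[0, 0, 0.03], [0, 0, 0.06], [0, 0, 0.09], [0, 0, 0.12], [0, 0, 0.153]], offset=[[0.006, -0.016, 0], [0.012, -0.032, 0], [0.018, -0.048, 0], [0.024, -0.065, 0], [0.03, -0.081, 0]], fingers=[42, 42, 42, 42, 42])

```text
clock: 28.65
position: [0.5271, 0.1348, 0.2346]
tcp_rot: [0.0, 0.984, -0.178, -0.001]
force: [0.3, -0.0, -0.3]
gripper_width: 0.0422
finger_force: 0.0
```

Emit:
carry_out(rot=[[0, 0, 0], [0, 0, 0], [0, 0, 0], [0, 0, 0], [0, 0, 0]], offset=[[0, 0, 0], [0, 0, 0], [0, 0, 0], [0, 0, 0], [0, 0, 0]], fingers=[45, 45, 45, 45, 45])

```text
clock: 29.07
position: [0.5276, 0.1336, 0.2349]
tcp_rot: [0.0, 0.984, -0.176, -0.0]
force: [-0.3, -1.0, 0.3]
gripper_width: 0.0449
finger_force: 0.0
```

```bash
python3 go.py a0,.208,.138,-249,1 a.1,.208,.138,-252,1 a.2,.208,.138,-258,1 a.3,.208,.138,-261,1 a.4,.208,.138,-264,1 a.5,.208,.138,-267,1 a.6,.208,.138,-270,1; python3 -c "
from rig import manip; print(manip.get_obs()['joints'].round(2))"
```

```text
now [0.5276 0.1336 0.2349] F [-0.3 -1.   0.3] w 0.0449 t 29.07
(0.5299, 0.1346, 0.138, -118.8354, 1.0) rot [0.0, 0.0, 0.048] off [0.0047, -0.0043, 0.2423]
(0.5147, 0.1204, 0.138, -116.1058, 1.0) rot [0.0, -0.0, -0.015] off [-0.0162, 0.0494, 0.0]
(0.501, 0.1047, 0.138, -116.3762, 1.0) rot [-0.0, 0.0, 0.002] off [-0.0135, 0.0503, -0.0]
(0.4889, 0.0878, 0.138, -113.6467, 1.0) rot [-0.0, 0.0, -0.015] off [-0.0083, 0.0513, -0.0]
(0.4786, 0.0698, 0.138, -110.9171, 1.0) rot [-0.0, -0.0, -0.015] off [-0.0055, 0.0515, -0.0]
(0.4701, 0.0508, 0.138, -108.1875, 1.0) rot [0.0, 0.0, -0.015] off [-0.0029, 0.052, 0.0]
(0.4636, 0.0311, 0.138, -105.4579, 1.0) rot [-0.0, 0.0, -0.015] off [-0.0001, 0.0519, -0.0]
[-0.52  0.49  0.33  1.82 -0.2   0.87 -2.02]
```

Emit:
carry_out(rot=[[0, 0, 0], [0, 0, 0], [0, 0, 0], [0, 0, 0], [0, 0, 0]], offset=[[0.005, -0.004, 0.06], [0.005, -0.004, 0.12], [0.005, -0.004, 0.18], [0.005, -0.004, 0.22], [0.005, -0.004, 0.242]], fingers=[45, 45, 45, 45, 45])

```text
clock: 29.48
position: [0.5289, 0.1345, 0.1362]
tcp_rot: [0.001, 0.984, -0.176, -0.001]
force: [-0.2, 0.3, 0.6]
gripper_width: 0.0447
finger_force: 0.0
```

Emit:
carry_out(rot=[[0, 0, 0], [0, 0, 0], [0, 0, 0], [0, 0, 0], [0, 0, 0]], offset=[[0, 0, 0], [-0.012, 0.023, 0], [-0.024, 0.046, 0], [-0.034, 0.07, 0], [-0.042, 0.095, 0]], fingers=[45, 45, 45, 45, 45])

```text
clock: 29.9
position: [0.5002, 0.1076, 0.139]
tcp_rot: [-0.002, 0.985, -0.174, -0.0]
force: [-0.3, 10.9, -3.0]
gripper_width: 0.0448
finger_force: 4.5
```

```bash
python3 go.py a.2,.208,.138,-256.4,1; python3 - <<'E'
from rig import manip; import cv2; from h import *
C=manip.camera("side"); a=C["color"][150:290,250:390,::-1]
W=manip.camera("wrist")["color"][:,:,::-1]
cv2.imwrite("pics/sw1.png",np.hstack([cv2.resize(a,(400,400),interpolation=cv2.INTER_CUBIC),cv2.copyMakeBorder(cv2.resize(W,(400,250)),0,150,0,0,0)]))
E
```

```text
now [0.5002 0.1076 0.139 ] F [-0.3 10.9 -3. ] w 0.0448 t 29.9
(0.501, 0.1047, 0.138, -114.7762, 1.0) rot [-0.001, 0.0, 0.026] off [0.0044, 0.0062, 0.0024]
```

View pics/sw1.png

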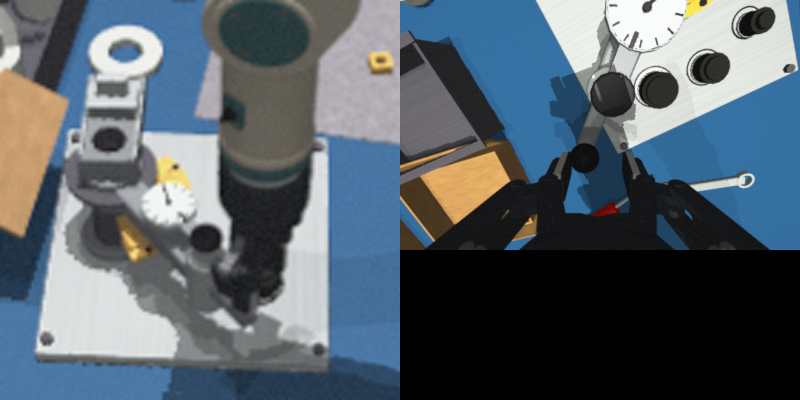

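Emit:
carry_out(rot=[[0, 0, 0], [0, 0, 0], [0, 0, 0], [0, 0, 0], [0, 0, 0]], offset=[[-0.007, 0.025, 0], [-0.014, 0.05, 0], [-0.019, 0.076, 0], [-0.023, 0.101, 0], [-0.025, 0.127, 0]], fingers=[45, 45, 45, 45, 45])

```text
clock: 30.42
position: [0.4734, 0.0609, 0.1389]
tcp_rot: [-0.001, 0.985, -0.175, 0.0]
force: [-0.7, 1.1, 0.7]
gripper_width: 0.045
finger_force: 0.5
```

Emit:
carry_out(rot=[[0, 0, 0], [0, 0, 0], [0, 0, 0], [0, 0, 0], [0, 0, 0]], offset=[[-0.002, 0.026, 0], [-0.001, 0.052, 0], [0, 0.078, 0], [0.002, 0.104, 0], [0.005, 0.116, 0]], fingers=[45, 45, 45, 45, 45])

```text
clock: 30.83
position: [0.4595, 0.014, 0.1382]
tcp_rot: [0.001, 0.984, -0.177, 0.0]
force: [-0.2, 0.6, -0.0]
gripper_width: 0.0453
finger_force: 0.3
```

Emit:
carry_out(rot=[[0, 0, 0], [0, 0, 0], [0, 0, 0], [0, 0, 0], [0, 0, 0]], offset=[[0, 0, 0], [0, 0, 0], [0, 0, 0], [0, 0, 0], [0, 0, 0]], fingers=[45, 45, 45, 45, 45])

```text
clock: 31.25
position: [0.4603, 0.0173, 0.138]
tcp_rot: [-0.0, 0.985, -0.175, 0.0]
force: [-0.5, -0.7, 0.6]
gripper_width: 0.045
finger_force: 0.0
```

```bash
cat > ball.py <<'E'
# swing angle estimate from the wrist camera: dark plunger cap circle at z=.166 / ball at .148
from rig import manip; import tp; from h import *; import sys
z=float(sys.argv[1]) if len(sys.argv)>1 else .166
C=manip.camera("wrist"); g=C["color"].astype(int).max(2)
best=[]
for s in np.arange(-.1,1.8,.005):
    def cap(r,zz,rad):
        t=np.linspace(0,2*np.pi,40); c=tp.arm(s,r); return np.int32(np.round(proj(C,np.c_[c[0]+rad*np.cos(t),c[1]+rad*np.sin(t),np.full(40,zz)])))
    m=np.zeros(g.shape,np.uint8); o=m.copy()
    # dial face white
    cv2.fillPoly(m,[cap(.094,z-.01,.024)],1); k=m>0
    if k.sum()<300: continue
    best.append(((C["color"].min(2)[k]>170).mean(),s))
print(sorted(best)[::-1][:3])
E
python3 ball.py; python3 go.py a.65,.208,.138,-277.4,1 a.65,.208,.23,-277.4,1 a.65,.15,.23,-270,1 a.65,.15,.17,-270,1
```

```text
[(np.float64(1.0), np.float64(1.3150000000000013)), (np.float64(0.9950738916256158), np.float64(1.3100000000000012)), (np.float64(0.9847135291285508), np.float64(0.2950000000000004))]
now [0.4602 0.0172 0.138 ] F [ 0.9  0.2 -0.5] w 0.045 t 31.3
(0.461, 0.021, 0.138, -109.9931, 1.0) rot [-0.0, 0.0, -0.001] off [-0.0013, -0.0095, 0.0001]
(0.461, 0.021, 0.23, -109.9931, 1.0) rot [0.0, 0.0, 0.0] off [-0.0, 0.0, -0.23]
(0.5176, 0.0083, 0.23, -102.5931, 1.0) rot [-0.0, 0.0, -0.041] off [0.1438, -0.0185, -0.0]
(0.5176, 0.0083, 0.17, -102.5931, 1.0) rot [0.0, -0.0, -0.0] off [-0.0, -0.0, 0.15]
```

Emit:
carry_out(rot=[[0, 0, 0], [0, 0, 0], [0, 0, 0], [0, 0, 0], [0, 0, 0]], offset=[[0, -0.009, 0], [0, -0.009, -0.05], [0, -0.009, -0.12], [0, -0.009, -0.19], [0, -0.009, -0.23]], fingers=[45, 45, 45, 45, 45])

```text
clock: 31.72
position: [0.4624, 0.0205, 0.2325]
tcp_rot: [-0.0, 0.984, -0.175, 0.001]
force: [0.9, 0.7, 0.0]
gripper_width: 0.0451
finger_force: 0.0
```

Emit:
carry_out(rot=[[0, 0, -0.041], [0, 0, -0.041], [0, 0, -0.041], [0, 0, -0.041], [0, 0, -0.041]], offset=[[0.03, 0, 0], [0.07, -0.01, 0], [0.11, -0.018, 0], [0.142, -0.018, 0], [0.142, -0.018, 0]], fingers=[0, 0, 0, 0, 0])

```text
clock: 32.13
position: [0.5196, 0.0069, 0.2302]
tcp_rot: [0.0, 0.994, -0.112, 0.001]
force: [-0.7, -0.2, 0.2]
gripper_width: -0.0001
finger_force: 0.0
```

Emit:
carry_out(rot=[[0, 0, 0], [0, 0, 0], [0, 0, 0], [0, 0, 0], [0, 0, 0]], offset=[[0, 0, 0], [0, 0, 0.04], [0, 0, 0.08], [0, 0, 0.12], [0, 0, 0.13]], fingers=[0, 0, 0, 0, 0])

```text
clock: 32.55
position: [0.5143, 0.008, 0.1761]
tcp_rot: [0.0, 0.994, -0.112, -0.003]
force: [-2.0, 0.4, 0.6]
gripper_width: 0.0002
finger_force: 0.0
```

```bash
python3 go.py a.65,.15,.17,-270,1 a.65,.15,.145,-270,1; python3 - <<'E'
from rig import manip; import cv2; from h import *
C=manip.camera("side"); a=C["color"][150:290,250:390,::-1]
W=manip.camera("wrist")["color"][:,:,::-1]
cv2.imwrite("pics/sw2.png",np.hstack([cv2.resize(a,(250,250),interpolation=cv2.INTER_CUBIC),cv2.resize(W,(400,250))]))
E
```

```text
now [0.5143 0.008  0.1761] F [-2.   0.4  0.6] w 0.0002 t 32.55
(0.5176, 0.0083, 0.17, -102.5931, 1.0) rot [0.0, 0.002, -0.001] off [0.0079, -0.0026, 0.0152]
(0.5176, 0.0083, 0.145, -102.5931, 1.0) rot [-0.0, -0.0, -0.0] off [-0.0, 0.0, 0.0625]
```

View pics/sw2.png

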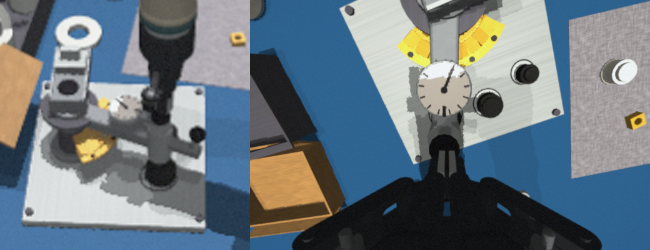

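Emit:
carry_out(rot=[[0, 0, 0], [0, 0, 0], [0, 0, 0], [0, 0, 0], [0, 0, 0]], offset=[[0.006, -0.002, 0.012], [0.006, -0.002, 0.025], [0.006, -0.002, 0.04], [0.006, -0.002, 0.055], [0.006, -0.002, 0.07]], fingers=[0, 0, 0, 0, 0])

```text
clock: 33.07
position: [0.5207, 0.0076, 0.1506]
tcp_rot: [-0.0, 0.994, -0.112, 0.001]
force: [-0.8, -0.2, 9.3]
gripper_width: -0.0002
finger_force: 4.9
```

Emit:
carry_out(rot=[[0, 0, 0], [0, 0, 0], [0, 0, 0], [0, 0, 0], [0, 0, 0]], offset=[[0, 0, 0.003], [0, 0, 0.006], [0, 0, 0.009], [0, 0, 0.012], [0, 0, 0.012]], fingers=[0, 0, 0, 0, 0])

```text
clock: 33.48
position: [0.5207, 0.0076, 0.1463]
tcp_rot: [-0.0, 0.994, -0.112, 0.001]
force: [-0.8, 0.6, 12.4]
gripper_width: 0.0002
finger_force: 6.0
```

Emit:
carry_out(rot=[[0, 0, 0], [0, 0, 0], [0, 0, 0], [0, 0, 0], [0, 0, 0]], offset=[[0, 0, 0.002], [0, 0, 0.004], [0, 0, 0.004], [0, 0, 0.004], [0, 0, 0.004]], fingers=[0, 0, 0, 0, 0])

```text
clock: 33.9
position: [0.5208, 0.0076, 0.1459]
tcp_rot: [-0.001, 0.994, -0.112, 0.002]
force: [-4.0, 0.8, 21.5]
gripper_width: 0.0002
finger_force: 10.8
```

```bash
cat > dial.py <<'E'
import sys; from rig import manip; import cv2, pickle,tp; from h import *
s=float(sys.argv[1]); n=sys.argv[2]
C=manip.camera("wrist"); pickle.dump(C,open(f"dial_{n}.pkl","wb"))
c=tp.arm(s,.094); u=proj(C,[*c,.14])[0].astype(int); print(u)
a=C["color"][max(u[1]-60,0):u[1]+60,max(u[0]-60,0):u[0]+60,::-1]
cv2.imwrite(f"d_{n}.png",cv2.resize(a,(390,390),interpolation=cv2.INTER_CUBIC))
E
python3 dial.py .65 large; python3 go.py a.65,.15,.23,-270,1  a.65,.208,.23,-255,1
```

```text
[314 161]
now [0.5207 0.0077 0.1459] F [-4.4  0.2 22. ] w -0.0002 t 33.95
(0.5176, 0.0083, 0.23, -102.5931, 1.0) rot [-0.001, -0.001, -0.002] off [-0.0073, -0.0002, -0.2102]
(0.461, 0.021, 0.23, -87.5931, 1.0) rot [-0.0, 0.0, -0.083] off [-0.145, -0.0001, 0.0]
```

Emit:
carry_out(rot=[[0, 0, 0], [0, 0, 0], [0, 0, 0], [0, 0, 0], [0, 0, 0]], offset=[[0, 0, -0.03], [0, 0, -0.07], [0, 0, -0.13], [0, 0, -0.18], [0, 0, -0.21]], fingers=[0, 0, 0, 0, 0])

```text
clock: 34.37
position: [0.5202, 0.0074, 0.2293]
tcp_rot: [-0.0, 0.994, -0.112, 0.001]
force: [0.7, 0.2, -0.0]
gripper_width: -0.0
finger_force: 0.0
```

Emit:
carry_out(rot=[[0, 0, -0.03], [0, 0, -0.06], [0, 0, -0.083], [0, 0, -0.083], [0, 0, -0.083]], offset=[[-0.04, 0, 0], [-0.08, 0, 0], [-0.12, 0, 0], [-0.15, 0, 0], [-0.152, 0, 0]], fingers=[45, 45, 45, 45, 45])

```text
clock: 34.78
position: [0.4575, 0.0215, 0.2273]
tcp_rot: [-0.0, 1.0, 0.019, -0.002]
force: [-0.2, 0.7, -0.1]
gripper_width: 0.045
finger_force: 0.0
```

Emit:
carry_out(rot=[[0, 0, 0], [0, 0, 0], [0, 0, 0], [0, 0, 0], [0, 0, 0]], offset=[[0, 0, 0], [0, 0, 0], [0, 0, 0], [0, 0, 0], [0, 0, 0]], fingers=[45, 45, 45, 45, 45])

```text
clock: 35.2
position: [0.4608, 0.0209, 0.2275]
tcp_rot: [0.0, 1.0, 0.018, 0.0]
force: [-0.8, -0.1, -0.4]
gripper_width: 0.045
finger_force: 0.0
```

```bash
cat > arc.py <<'E'
import sys; from rig import manip; import tp; from plan import *
# s0 s1 lead_m : cumulative offsets of the handle path from s0 in the present tool frame
s0,s1,lead=map(float,sys.argv[1:4]); o=manip.get_obs(); r=quat(o["tcp_rot"]); sg=np.sign(s1-s0)
print("to start",(r.inv().apply([*tp.arm(s0,.208),.138]-o["position"])/.4).round(3))
for s in list(np.arange(s0,s1+sg*.01,sg*.05))[1:]+[s1+sg*lead/.208]:
    print(round(s,3),(r.inv().apply([*(tp.arm(s,.208)-tp.arm(s0,.208)),0])/.4).round(3)[:2])
E
python3 arc.py .65 1.15 .008; python3 go.py a.65,.208,.23,-255,1
```

```text
to start [ 0.    -0.     0.224]
0.7 [-0.006  0.025]
0.75 [-0.011  0.051]
0.8 [-0.014  0.077]
0.85 [-0.016  0.103]
0.9 [-0.017  0.129]
0.95 [-0.016  0.155]
1.0 [-0.015  0.18 ]
1.05 [-0.012  0.206]
1.1 [-0.007  0.232]
1.15 [-0.002  0.257]
1.188 [0.004 0.277]
now [0.4608 0.0209 0.2275] F [-0.8 -0.1 -0.4] w 0.045 t 35.2
(0.461, 0.021, 0.23, -87.5931, 1.0) rot [0.0, -0.0, -0.002] off [0.0004, -0.0002, -0.0061]
```

Emit:
carry_out(rot=[[0, 0, 0], [0, 0, 0], [0, 0, 0], [0, 0, 0], [0, 0, 0]], offset=[[0, 0, 0.06], [0, 0, 0.12], [0, 0, 0.17], [0, 0, 0.21], [0, 0, 0.224]], fingers=[45, 45, 45, 45, 45])

```text
clock: 35.62
position: [0.4593, 0.0209, 0.136]
tcp_rot: [0.0, 1.0, 0.018, -0.002]
force: [0.6, -0.4, -0.2]
gripper_width: 0.0449
finger_force: 0.0
```

Emit:
carry_out(rot=[[0, 0, 0], [0, 0, 0], [0, 0, 0], [0, 0, 0], [0, 0, 0]], offset=[[0, 0, 0], [-0.006, 0.025, 0], [-0.011, 0.051, 0], [-0.014, 0.077, 0], [-0.016, 0.103, 0]], fingers=[45, 45, 45, 45, 45])

```text
clock: 36.03
position: [0.4529, -0.0192, 0.1385]
tcp_rot: [-0.001, 1.0, 0.019, -0.002]
force: [-4.0, 8.5, -0.7]
gripper_width: 0.0446
finger_force: 4.1
```

Emit:
carry_out(rot=[[0, 0, 0], [0, 0, 0], [0, 0, 0], [0, 0, 0], [0, 0, 0]], offset=[[-0.001, 0.026, 0], [0, 0.052, 0], [0.001, 0.077, 0], [0.004, 0.103, 0], [0.009, 0.129, 0]], fingers=[45, 45, 45, 45, 45])

```text
clock: 36.45
position: [0.4611, -0.0735, 0.1391]
tcp_rot: [0.0, 1.0, 0.018, 0.001]
force: [0.0, -0.4, 0.9]
gripper_width: 0.0449
finger_force: 0.2
```

Emit:
carry_out(rot=[[0, 0, 0], [0, 0, 0], [0, 0, 0], [0, 0, 0], [0, 0, 0]], offset=[[0.005, 0.025, 0], [0.01, 0.042, 0], [0.01, 0.045, 0], [0.01, 0.045, 0], [0.01, 0.045, 0]], fingers=[45, 45, 45, 45, 45])

```text
clock: 36.87
position: [0.4657, -0.0896, 0.1381]
tcp_rot: [-0.0, 1.0, 0.018, 0.0]
force: [-0.2, 0.3, 0.4]
gripper_width: 0.045
finger_force: 0.0
```

```bash
python3 go.py a1.15,.208,.138,-283.7,1 a1.15,.208,.23,-283.7,1 a1.15,.15,.23,-270,1
```

```text
now [ 0.4657 -0.0896  0.1381] F [-0.2  0.3  0.4] w 0.045 t 36.87
(0.4641, -0.0819, 0.138, -87.6452, 1.0) rot [-0.0, -0.0, -0.001] off [-0.0034, -0.0194, 0.0003]
(0.4641, -0.0819, 0.23, -87.6452, 1.0) rot [-0.0, -0.0, 0.0] off [0.0, -0.0, -0.23]
(0.5199, -0.0659, 0.23, -73.9452, 1.0) rot [0.0, 0.0, -0.076] off [0.141, -0.0342, 0.0]
```

Emit:
carry_out(rot=[[0, 0, 0], [0, 0, 0], [0, 0, 0], [0, 0, 0], [0, 0, 0]], offset=[[-0.003, -0.018, 0], [-0.003, -0.018, -0.05], [-0.003, -0.018, -0.12], [-0.003, -0.018, -0.19], [-0.003, -0.018, -0.23]], fingers=[45, 45, 45, 45, 45])

```text
clock: 37.28
position: [0.4649, -0.0814, 0.2324]
tcp_rot: [0.0, 1.0, 0.019, 0.001]
force: [0.5, 0.3, -0.3]
gripper_width: 0.0452
finger_force: 0.0
```

Emit:
carry_out(rot=[[0, 0, -0.03], [0, 0, -0.06], [0, 0, -0.076], [0, 0, -0.076], [0, 0, -0.076]], offset=[[0.03, -0.008, 0], [0.07, -0.017, 0], [0.11, -0.026, 0], [0.137, -0.034, 0], [0.137, -0.034, 0]], fingers=[0, 0, 0, 0, 0])

```text
clock: 37.7
position: [0.5205, -0.0645, 0.23]
tcp_rot: [-0.0, 0.99, 0.139, 0.001]
force: [1.0, -0.0, 1.2]
gripper_width: -0.0001
finger_force: 0.0
```

Emit:
carry_out(rot=[[0, 0, 0], [0, 0, 0], [0, 0, 0], [0, 0, 0], [0, 0, 0]], offset=[[0, 0, 0], [0, 0, 0.04], [0, 0, 0.08], [0, 0, 0.12], [0, 0, 0.13]], fingers=[0, 0, 0, 0, 0])

```text
clock: 38.12
position: [0.5155, -0.0666, 0.1761]
tcp_rot: [-0.0, 0.991, 0.137, -0.003]
force: [-0.6, 0.7, 0.2]
gripper_width: 0.0
finger_force: 0.0
```

```bash
python3 go.py a1.15,.15,.147,-270,1; python3 - <<'E'
from rig import manip; import cv2; from h import *
W=manip.camera("wrist")["color"][:,:,::-1]
cv2.imwrite("pics/sw3.png",np.hstack([cv2.resize(W,(400,250)),cv2.resize(cv2.imread("d_large.png"),(250,250))]))
E
```

```text
now [ 0.5155 -0.0666  0.1761] F [-0.6  0.7  0.2] w 0.0 t 38.12
(0.5199, -0.0659, 0.147, -73.9452, 1.0) rot [-0.001, 0.002, -0.002] off [0.0114, 0.0013, 0.0726]
```

View pics/sw3.png

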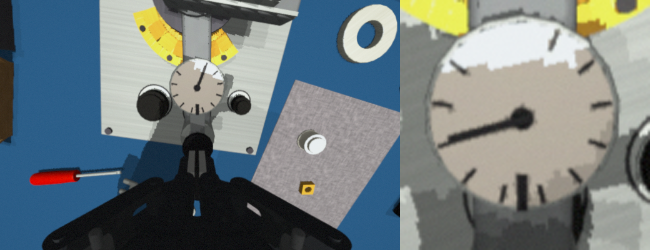

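Emit:
carry_out(rot=[[0, 0, 0], [0, 0, 0], [0, 0, 0], [0, 0, 0], [0, 0, 0]], offset=[[0.004, 0.001, 0.012], [0.004, 0.001, 0.025], [0.004, 0.001, 0.04], [0.004, 0.001, 0.055], [0.004, 0.001, 0.07]], fingers=[0, 0, 0, 0, 0])

```text
clock: 38.58
position: [0.5209, -0.067, 0.1506]
tcp_rot: [0.0, 0.991, 0.137, 0.001]
force: [-0.7, -0.2, 10.9]
gripper_width: 0.0
finger_force: 5.0
```

Emit:
carry_out(rot=[[0, 0, 0], [0, 0, 0], [0, 0, 0], [0, 0, 0], [0, 0, 0]], offset=[[0, 0, 0.003], [0, 0, 0.006], [0, 0, 0.009], [0, 0, 0.012], [0, 0, 0.012]], fingers=[0, 0, 0, 0, 0])

```text
clock: 39.0
position: [0.5209, -0.067, 0.1464]
tcp_rot: [0.0, 0.991, 0.137, 0.001]
force: [-2.2, 1.0, 12.7]
gripper_width: 0.0002
finger_force: 6.1
```

Emit:
carry_out(rot=[[0, 0, 0], [0, 0, 0], [0, 0, 0], [0, 0, 0], [0, 0, 0]], offset=[[0, 0, 0.002], [0, 0, 0.004], [0, 0, 0.004], [0, 0, 0.004], [0, 0, 0.004]], fingers=[0, 0, 0, 0, 0])

```text
clock: 39.42
position: [0.5209, -0.0671, 0.1459]
tcp_rot: [0.0, 0.991, 0.137, 0.001]
force: [-3.9, 0.4, 20.7]
gripper_width: 0.0
finger_force: 10.3
```

```bash
python3 dial.py 1.15 medium; python3 go.py a1.15,.15,.23,-270,1  a1.15,.208,.23,-255,1
```

```text
[310 156]
now [ 0.5209 -0.0671  0.1459] F [-4.7  0.1 19.4] w -0.0003 t 39.47
(0.5199, -0.0659, 0.23, -73.9452, 1.0) rot [0.0, -0.001, -0.002] off [-0.0011, -0.0034, -0.2101]
(0.4641, -0.0819, 0.23, -58.9452, 1.0) rot [-0.0, 0.0, -0.083] off [-0.1451, -0.0001, 0.0]
```

Emit:
carry_out(rot=[[0, 0, 0], [0, 0, 0], [0, 0, 0], [0, 0, 0], [0, 0, 0]], offset=[[0, 0, -0.03], [0, 0, -0.07], [0, 0, -0.13], [0, 0, -0.18], [0, -0.003, -0.21]], fingers=[0, 0, 0, 0, 0])

```text
clock: 39.88
position: [0.5206, -0.0661, 0.2295]
tcp_rot: [0.0, 0.991, 0.137, 0.001]
force: [-0.1, 0.6, -0.0]
gripper_width: -0.0001
finger_force: 0.0
```

Emit:
carry_out(rot=[[0, 0, -0.03], [0, 0, -0.06], [0, 0, -0.083], [0, 0, -0.083], [0, 0, -0.083]], offset=[[-0.04, 0, 0], [-0.08, 0, 0], [-0.12, 0, 0], [-0.146, 0, 0], [-0.147, 0, 0]], fingers=[45, 45, 45, 45, 45])

```text
clock: 40.3
position: [0.4608, -0.0824, 0.2275]
tcp_rot: [-0.0, 0.965, 0.263, -0.001]
force: [0.6, 0.4, 0.3]
gripper_width: 0.045
finger_force: 0.0
```

Emit:
carry_out(rot=[[0, 0, 0], [0, 0, 0], [0, 0, 0], [0, 0, 0], [0, 0, 0]], offset=[[0, 0, 0], [0, 0, 0], [0, 0, 0], [0, 0, 0], [0, 0, 0]], fingers=[45, 45, 45, 45, 45])

```text
clock: 40.72
position: [0.4636, -0.0814, 0.2275]
tcp_rot: [-0.0, 0.964, 0.265, 0.0]
force: [0.2, 1.3, -0.4]
gripper_width: 0.0451
finger_force: 0.0
```

```bash
python3 arc.py 1.15 1.65 .008
```

```text
to start [0.    0.002 0.224]
1.2 [-0.006  0.025]
1.25 [-0.011  0.051]
1.3 [-0.014  0.077]
1.35 [-0.016  0.103]
1.4 [-0.017  0.129]
1.45 [-0.016  0.155]
1.5 [-0.015  0.18 ]
1.55 [-0.012  0.206]
1.6 [-0.007  0.232]
1.65 [-0.002  0.257]
1.688 [0.004 0.277]
```

Identical geometry, so the same sequence.

Emit:
carry_out(rot=[[0, 0, 0], [0, 0, 0], [0, 0, 0], [0, 0, 0], [0, 0, 0]], offset=[[0, 0, 0.06], [0, 0, 0.12], [0, 0.002, 0.17], [0, 0.002, 0.21], [0, 0.002, 0.224]], fingers=[45, 45, 45, 45, 45])

```text
clock: 41.13
position: [0.4624, -0.082, 0.136]
tcp_rot: [-0.001, 0.964, 0.265, -0.002]
force: [-0.9, 0.1, 0.2]
gripper_width: 0.0449
finger_force: 0.0
```

Emit:
carry_out(rot=[[0, 0, 0], [0, 0, 0], [0, 0, 0], [0, 0, 0], [0, 0, 0]], offset=[[0, 0, 0], [-0.006, 0.025, 0], [-0.011, 0.051, 0], [-0.014, 0.077, 0], [-0.016, 0.103, 0]], fingers=[45, 45, 45, 45, 45])

```text
clock: 41.55
position: [0.4761, -0.1206, 0.1383]
tcp_rot: [-0.002, 0.964, 0.265, -0.003]
force: [-6.1, 5.1, 3.0]
gripper_width: 0.0448
finger_force: 4.1
```

Emit:
carry_out(rot=[[0, 0, 0], [0, 0, 0], [0, 0, 0], [0, 0, 0], [0, 0, 0]], offset=[[-0.001, 0.026, 0], [0, 0.052, 0], [0.001, 0.077, 0], [0.004, 0.103, 0], [0.009, 0.129, 0]], fingers=[45, 45, 45, 45, 45])

```text
clock: 41.97
position: [0.5099, -0.1657, 0.1391]
tcp_rot: [0.001, 0.964, 0.264, 0.001]
force: [0.1, 0.8, -0.2]
gripper_width: 0.0449
finger_force: 0.2
```

Emit:
carry_out(rot=[[0, 0, 0], [0, 0, 0], [0, 0, 0], [0, 0, 0], [0, 0, 0]], offset=[[0.005, 0.025, 0], [0.01, 0.042, 0], [0.01, 0.045, 0], [0.01, 0.045, 0], [0.01, 0.045, 0]], fingers=[45, 45, 45, 45, 45])

```text
clock: 42.38
position: [0.5212, -0.1767, 0.138]
tcp_rot: [-0.0, 0.964, 0.265, -0.0]
force: [-0.1, 1.0, -0.3]
gripper_width: 0.0452
finger_force: 0.0
```

```bash
python3 go.py a1.65,.208,.138,-283.7,1 a1.65,.208,.23,-283.7,1 a1.65,.15,.23,-270,1
```

```text
now [ 0.5212 -0.1767  0.138 ] F [-0.1  1.  -0.3] w 0.0452 t 42.38
(0.5162, -0.1707, 0.138, -58.9973, 1.0) rot [-0.0, -0.0, -0.002] off [-0.003, -0.0191, 0.0]
(0.5162, -0.1707, 0.23, -58.9973, 1.0) rot [0.0, 0.0, -0.0] off [-0.0, 0.0, -0.23]
(0.5574, -0.1299, 0.23, -45.2973, 1.0) rot [-0.0, 0.0, -0.076] off [0.1408, -0.0344, -0.0]
```

Emit:
carry_out(rot=[[0, 0, 0], [0, 0, 0], [0, 0, 0], [0, 0, 0], [0, 0, 0]], offset=[[-0.003, -0.018, 0], [-0.003, -0.018, -0.05], [-0.003, -0.018, -0.12], [-0.003, -0.018, -0.19], [-0.003, -0.018, -0.23]], fingers=[45, 45, 45, 45, 45])

```text
clock: 42.8
position: [0.5169, -0.1707, 0.2327]
tcp_rot: [0.001, 0.964, 0.265, 0.001]
force: [0.3, 0.5, -0.4]
gripper_width: 0.0451
finger_force: 0.0
```

Emit:
carry_out(rot=[[0, 0, -0.03], [0, 0, -0.06], [0, 0, -0.076], [0, 0, -0.076], [0, 0, -0.076]], offset=[[0.03, -0.008, 0], [0.07, -0.017, 0], [0.11, -0.026, 0], [0.137, -0.034, 0], [0.137, -0.034, 0]], fingers=[0, 0, 0, 0, 0])

```text
clock: 43.22
position: [0.5582, -0.1282, 0.2297]
tcp_rot: [-0.001, 0.925, 0.379, 0.001]
force: [0.0, 1.2, -0.3]
gripper_width: 0.0002
finger_force: 0.0
```

Emit:
carry_out(rot=[[0, 0, 0], [0, 0, 0], [0, 0, 0], [0, 0, 0], [0, 0, 0]], offset=[[0, 0, 0], [0, 0, 0.04], [0, 0, 0.08], [0, 0, 0.12], [0, 0, 0.13]], fingers=[0, 0, 0, 0, 0])

```text
clock: 43.63
position: [0.554, -0.1325, 0.1756]
tcp_rot: [-0.001, 0.926, 0.377, -0.003]
force: [-0.6, 0.4, -1.0]
gripper_width: -0.0001
finger_force: 0.0
```

Emit:
carry_out(rot=[[0, 0, 0], [0, 0, 0], [0, 0, 0], [0, 0, 0], [0, 0, 0]], offset=[[0.004, 0.001, 0.012], [0.004, 0.001, 0.025], [0.004, 0.001, 0.04], [0.004, 0.001, 0.055], [0.004, 0.001, 0.07]], fingers=[0, 0, 0, 0, 0])

```text
clock: 44.05
position: [0.5587, -0.1314, 0.1509]
tcp_rot: [0.001, 0.926, 0.378, 0.001]
force: [-1.2, -0.9, 9.2]
gripper_width: 0.0001
finger_force: 4.8
```

Emit:
carry_out(rot=[[0, 0, 0], [0, 0, 0], [0, 0, 0], [0, 0, 0], [0, 0, 0]], offset=[[0, 0, 0.003], [0, 0, 0.006], [0, 0, 0.009], [0, 0, 0.012], [0, 0, 0.012]], fingers=[0, 0, 0, 0, 0])

```text
clock: 44.47
position: [0.5588, -0.1315, 0.1468]
tcp_rot: [0.001, 0.926, 0.378, 0.001]
force: [-2.0, 0.2, 11.7]
gripper_width: -0.0
finger_force: 5.8
```

Emit:
carry_out(rot=[[0, 0, 0], [0, 0, 0], [0, 0, 0], [0, 0, 0], [0, 0, 0]], offset=[[0, 0, 0.002], [0, 0, 0.004], [0, 0, 0.004], [0, 0, 0.004], [0, 0, 0.004]], fingers=[0, 0, 0, 0, 0])

```text
clock: 44.88
position: [0.5589, -0.1316, 0.146]
tcp_rot: [0.001, 0.926, 0.378, 0.001]
force: [-3.2, 0.5, 15.2]
gripper_width: 0.0005
finger_force: 8.0
```

```bash
python3 dial.py 1.65 small; python3 go.py a1.65,.15,.23,-270,1  a1.65,.208,.23,-284,1; python3 - <<'E'
import cv2,numpy as np,pickle
W=pickle.load(open("dial_small.pkl","rb"))["color"][:,:,::-1]
r=[cv2.resize(cv2.imread(f"d_{n}.png"),(240,240)) for n in("medium","small")]
cv2.imwrite("pics/sw4.png",np.hstack([*r,cv2.resize(W,(320,240))]))
E
```

```text
[307 154]
now [ 0.5589 -0.1316  0.146 ] F [-3.3  0.8 16.6] w 0.0004 t 44.93
(0.5574, -0.1299, 0.23, -45.2973, 1.0) rot [0.001, -0.0, -0.002] off [0.0005, -0.0051, -0.21]
(0.5162, -0.1707, 0.23, -59.2973, 1.0) rot [-0.0, 0.0, 0.078] off [-0.145, 0.0, 0.0]
```

View pics/sw4.png

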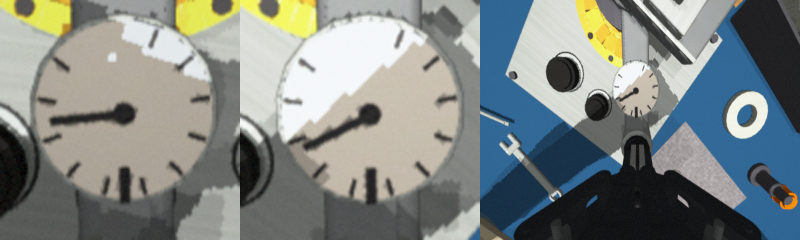

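Emit:
carry_out(rot=[[0, 0, 0], [0, 0, 0], [0, 0, 0], [0, 0, 0], [0, 0, 0]], offset=[[0, 0, 0.002], [0, 0, 0.004], [0, 0, 0.004], [0, 0, 0.004], [0, 0, 0.004]], fingers=[0, 0, 0, 0, 0])

```text
clock: 45.35
position: [0.5593, -0.1319, 0.1459]
tcp_rot: [0.002, 0.926, 0.377, 0.002]
force: [-6.2, -0.2, 26.0]
gripper_width: -0.0002
finger_force: 13.0
```

Emit:
carry_out(rot=[[0, 0, 0], [0, 0, 0], [0, 0, 0], [0, 0, 0], [0, 0, 0]], offset=[[0, 0, -0.03], [0, 0, -0.07], [0, 0, -0.13], [0, -0.004, -0.18], [0, -0.004, -0.214]], fingers=[0, 0, 0, 0, 0])

```text
clock: 45.77
position: [0.5576, -0.1298, 0.2297]
tcp_rot: [0.001, 0.926, 0.378, 0.001]
force: [0.1, -0.1, -0.5]
gripper_width: -0.0
finger_force: 0.0
```

Emit:
carry_out(rot=[[0, 0, 0.03], [0, 0, 0.06], [0, 0, 0.078], [0, 0, 0.078], [0, 0, 0.078]], offset=[[-0.04, 0, 0], [-0.08, 0, 0], [-0.12, 0, 0], [-0.145, 0, 0], [-0.145, 0, 0]], fingers=[45, 45, 45, 45, 45])

```text
clock: 46.18
position: [0.5134, -0.1727, 0.2276]
tcp_rot: [0.0, 0.965, 0.261, -0.001]
force: [-0.2, -0.2, -0.3]
gripper_width: 0.0453
finger_force: 0.0
```

Emit:
carry_out(rot=[[0, 0, 0], [0, 0, 0], [0, 0, 0], [0, 0, 0], [0, 0, 0]], offset=[[0, 0, 0], [0, 0, 0], [0, 0, 0], [0, 0, 0], [0, 0, 0]], fingers=[45, 45, 45, 45, 45])

```text
clock: 46.6
position: [0.5158, -0.1698, 0.2275]
tcp_rot: [-0.0, 0.965, 0.262, 0.0]
force: [-0.6, 0.2, 0.3]
gripper_width: 0.0452
finger_force: 0.0
```

```bash
cat > arcr.py <<'E'
import tp; from plan import *; from rig import manip
o=manip.get_obs(); p=o["position"]; r=quat(o["tcp_rot"]); y0=-59.3
print("start",(r.inv().apply([*tp.arm(1.65,.208),.138]-p)/.4).round(3), p.round(4))
S=[1.65]+list(np.arange(1.55,-.01,-.1))+[0.,-.034]
S=sorted(set(round(s,3) for s in S))[::-1]; pos=lambda s:np.array([*tp.arm(s,.208),.138]); yaw=lambda s:y0-(1.65-s)/1.65*50
for i in range(0,len(S)-1,5):
    r0=down(yaw(S[i])); b=[S[j] for j in range(i+1,min(i+6,len(S)))]
    print(S[i],b,"rot",[round(float((r0.inv()*down(yaw(s))).as_rotvec()[2]/np.pi),3) for s in b],"off",[(r0.inv().apply(pos(s)-pos(S[i]))/.4).round(3)[:2].tolist() for s in b])
E
python3 arcr.py
```

```text
start [-0.     0.003  0.224] [ 0.5158 -0.1698  0.2275]
1.65 [np.float64(1.55), np.float64(1.45), np.float64(1.35), np.float64(1.25), np.float64(1.15)] rot [0.017, 0.034, 0.051, 0.067, 0.084] off [[-0.01, -0.051], [-0.015, -0.103], [-0.015, -0.155], [-0.009, -0.206], [0.001, -0.257]]
1.15 [np.float64(1.05), np.float64(0.95), np.float64(0.85), np.float64(0.75), np.float64(0.65)] rot [0.017, 0.034, 0.051, 0.067, 0.084] off [[0.002, -0.052], [0.009, -0.103], [0.022, -0.154], [0.039, -0.203], [0.061, -0.25]]
0.65 [np.float64(0.55), np.float64(0.45), np.float64(0.35), np.float64(0.25), np.float64(0.15)] rot [0.017, 0.034, 0.051, 0.067, 0.084] off [[0.014, -0.05], [0.033, -0.098], [0.057, -0.145], [0.086, -0.188], [0.118, -0.229]]
0.15 [np.float64(0.05), 0.0, -0.034] rot [0.017, 0.025, 0.031] off [[0.025, -0.045], [0.04, -0.067], [0.05, -0.081]]
```

Emit:
carry_out(rot=[[0, 0, 0], [0, 0, 0], [0, 0, 0], [0, 0, 0], [0, 0, 0]], offset=[[0, 0, 0.06], [0, 0, 0.12], [0, 0.003, 0.17], [0, 0.003, 0.21], [0, 0.003, 0.224]], fingers=[45, 45, 45, 45, 45])

```text
clock: 47.02
position: [0.5148, -0.1707, 0.1358]
tcp_rot: [-0.001, 0.965, 0.262, -0.002]
force: [0.3, -0.1, 0.1]
gripper_width: 0.0448
finger_force: 0.0
```

Emit:
carry_out(rot=[[0, 0, 0.017], [0, 0, 0.034], [0, 0, 0.051], [0, 0, 0.067], [0, 0, 0.084]], offset=[[-0.01, -0.051, 0], [-0.015, -0.103, 0], [-0.015, -0.155, 0], [-0.009, -0.206, 0], [0.001, -0.257, 0]], fingers=[45, 45, 45, 45, 45])

```text
clock: 47.43
position: [0.4641, -0.0827, 0.1387]
tcp_rot: [0.0, 0.991, 0.13, 0.0]
force: [-0.1, -0.9, -0.3]
gripper_width: 0.0449
finger_force: 0.4
```

Emit:
carry_out(rot=[[0, 0, 0.017], [0, 0, 0.034], [0, 0, 0.051], [0, 0, 0.067], [0, 0, 0.084]], offset=[[0.002, -0.052, 0], [0.009, -0.103, 0], [0.022, -0.154, 0], [0.039, -0.203, 0], [0.061, -0.25, 0]], fingers=[45, 45, 45, 45, 45])

```text
clock: 47.85
position: [0.4612, 0.0209, 0.1386]
tcp_rot: [0.0, 1.0, -0.001, -0.0]
force: [-0.2, -0.8, 0.1]
gripper_width: 0.0447
finger_force: 0.3
```

Emit:
carry_out(rot=[[0, 0, 0.017], [0, 0, 0.034], [0, 0, 0.051], [0, 0, 0.067], [0, 0, 0.084]], offset=[[0.014, -0.05, 0], [0.033, -0.098, 0], [0.057, -0.145, 0], [0.086, -0.188, 0], [0.118, -0.229, 0]], fingers=[45, 45, 45, 45, 45])

```text
clock: 48.27
position: [0.5078, 0.1128, 0.1383]
tcp_rot: [0.0, 0.991, -0.132, -0.001]
force: [-0.7, -0.2, 0.0]
gripper_width: 0.0449
finger_force: 0.4
```

Emit:
carry_out(rot=[[0, 0, 0.01], [0, 0, 0.017], [0, 0, 0.025], [0, 0, 0.031], [0, 0, 0.031]], offset=[[0.012, -0.022, 0], [0.025, -0.045, 0], [0.04, -0.067, 0], [0.05, -0.081, 0], [0.05, -0.081, 0]], fingers=[45, 45, 45, 45, 45])

```text
clock: 48.68
position: [0.538, 0.1399, 0.1385]
tcp_rot: [-0.001, 0.984, -0.178, 0.001]
force: [-0.0, 0.4, 0.2]
gripper_width: 0.0445
finger_force: 0.0
```

Emit:
carry_out(rot=[[0, 0, 0], [0, 0, 0], [0, 0, 0], [0, 0, 0], [0, 0, 0]], offset=[[0, 0, 0], [0, 0, 0], [0, 0, 0], [0, 0, 0], [0, 0, 0]], fingers=[45, 45, 45, 45, 45])

```text
clock: 49.1
position: [0.5363, 0.1379, 0.1382]
tcp_rot: [-0.0, 0.984, -0.179, -0.0]
force: [-0.8, -0.6, 0.2]
gripper_width: 0.0453
finger_force: 0.0
```

```bash
python3 go.py a0,.208,.138,-240.5,1 a0,.208,.25,-240.5,1 .46,.1,.25,-50,1 .51,.0,.25,7.4,1; python3 -c "
from rig import manip; print(manip.get_obs()['joints'].round(2))"
```

```text
now [0.5363 0.1379 0.1382] F [-0.8 -0.6  0.2] w 0.0453 t 49.1
(0.5299, 0.1346, 0.138, -110.3354, 1.0) rot [-0.0, 0.0, -0.002] off [-0.0121, 0.0133, 0.0005]
(0.5299, 0.1346, 0.25, -110.3354, 1.0) rot [-0.0, 0.0, 0.0] off [-0.0, -0.0, -0.28]
(0.46, 0.1, 0.25, -50.0, 1.0) rot [-0.0, -0.0, -0.168] off [-0.0669, 0.0709, -0.0]
(0.46, 0.1, 0.25, -50.0, 1.0) rot [-0.0, -0.0, -0.168] off [-0.0935, 0.0277, -0.0]
(0.51, 0.0, 0.25, 7.4, 1.0) rot [-0.0, 0.0, -0.159] off [-0.0325, 0.1359, 0.0]
(0.51, 0.0, 0.25, 7.4, 1.0) rot [-0.0, 0.0, -0.159] off [-0.0938, 0.1036, 0.0]
[-0.53  0.64  0.35  1.89 -0.34  0.67 -1.91]
```

Emit:
carry_out(rot=[[0, 0, 0], [0, 0, 0], [0, 0, 0], [0, 0, 0], [0, 0, 0]], offset=[[-0.012, 0.013, 0], [-0.012, 0.013, -0.07], [-0.012, 0.013, -0.15], [-0.012, 0.013, -0.23], [-0.012, 0.013, -0.28]], fingers=[45, 45, 45, 45, 45])

```text
clock: 49.52
position: [0.5306, 0.1346, 0.253]
tcp_rot: [-0.001, 0.984, -0.179, 0.001]
force: [1.5, -0.4, 0.4]
gripper_width: 0.0447
finger_force: 0.0
```

```bash
python3 go.py .5163,.0077,.25,50,1
```

```text
now [0.5306 0.1346 0.253 ] F [ 1.5 -0.4  0.4] w 0.0447 t 49.52
(0.5163, 0.0077, 0.25, 50.0, 1.0) rot [0.0, -0.0, -0.178] off [0.0156, 0.0619, 0.0014]
(0.5163, 0.0077, 0.25, 50.0, 1.0) rot [0.0, -0.0, -0.178] off [-0.0197, 0.0607, 0.0014]
(0.5163, 0.0077, 0.25, 50.0, 1.0) rot [0.0, -0.0, -0.178] off [-0.049, 0.041, 0.0014]
(0.5163, 0.0077, 0.25, 50.0, 1.0) rot [0.0, -0.0, -0.178] off [-0.0632, 0.0087, 0.0014]
(0.5163, 0.0077, 0.25, 50.0, 1.0) rot [0.0, -0.0, -0.178] off [-0.0582, -0.0263, 0.0014]
```

Emit:
carry_out(rot=[[0, 0, -0.036], [0, 0, -0.071], [0, 0, -0.107], [0, 0, -0.142], [0, 0, -0.178]], offset=[[0.003, 0.012, 0], [0.006, 0.024, 0], [0.009, 0.036, 0], [0.012, 0.05, 0], [0.016, 0.062, 0]], fingers=[66, 66, 66, 66, 66])

```text
clock: 49.93
position: [0.5265, 0.1089, 0.2501]
tcp_rot: [0.0, 0.995, 0.102, -0.0]
force: [-0.3, -0.6, -0.3]
gripper_width: 0.0661
finger_force: 0.0
```

Emit:
carry_out(rot=[[0, 0, -0.036], [0, 0, -0.071], [0, 0, -0.107], [0, 0, -0.142], [0, 0, -0.178]], offset=[[-0.004, 0.012, 0], [-0.008, 0.024, 0], [-0.012, 0.036, 0], [-0.016, 0.049, 0], [-0.02, 0.061, 0]], fingers=[66, 66, 66, 66, 66])

```text
clock: 50.35
position: [0.5236, 0.0833, 0.25]
tcp_rot: [-0.0, 0.928, 0.373, -0.0]
force: [0.2, 0.1, 0.3]
gripper_width: 0.066
finger_force: 0.0
```

Emit:
carry_out(rot=[[0, 0, -0.036], [0, 0, -0.071], [0, 0, -0.107], [0, 0, -0.142], [0, 0, -0.178]], offset=[[-0.01, 0.008, 0], [-0.02, 0.016, 0], [-0.03, 0.025, 0], [-0.04, 0.033, 0], [-0.049, 0.041, 0]], fingers=[66, 66, 66, 66, 66])

```text
clock: 50.77
position: [0.5206, 0.058, 0.25]
tcp_rot: [-0.0, 0.789, 0.614, -0.0]
force: [0.7, -0.5, -0.3]
gripper_width: 0.0661
finger_force: 0.0
```

Emit:
carry_out(rot=[[0, 0, -0.036], [0, 0, -0.071], [0, 0, -0.107], [0, 0, -0.142], [0, 0, -0.178]], offset=[[-0.013, 0.002, 0], [-0.026, 0.004, 0], [-0.039, 0.006, 0], [-0.052, 0.008, 0], [-0.063, 0.009, 0]], fingers=[66, 66, 66, 66, 66])

```text
clock: 51.18
position: [0.5179, 0.0325, 0.25]
tcp_rot: [-0.0, 0.589, 0.808, -0.0]
force: [-0.2, -0.2, 0.5]
gripper_width: 0.0661
finger_force: 0.0
```

Emit:
carry_out(rot=[[0, 0, -0.036], [0, 0, -0.071], [0, 0, -0.107], [0, 0, -0.142], [0, 0, -0.178]], offset=[[-0.012, -0.005, 0], [-0.024, -0.01, 0], [-0.036, -0.016, 0], [-0.048, -0.021, 0], [-0.058, -0.026, 0]], fingers=[66, 66, 66, 66, 66])

```text
clock: 51.6
position: [0.5149, 0.0073, 0.2499]
tcp_rot: [-0.0, 0.343, 0.939, -0.0]
force: [-0.2, -0.6, -0.6]
gripper_width: 0.0661
finger_force: 0.0
```

Emit:
carry_out(rot=[[0, 0, 0], [0, 0, 0], [0, 0, 0], [0, 0, 0], [0, 0, 0]], offset=[[0, 0, 0], [0, 0, 0], [0, 0, 0], [0, 0, 0], [0, 0, 0]], fingers=[66, 66, 66, 66, 66])

```text
clock: 52.02
position: [0.5157, 0.0086, 0.2501]
tcp_rot: [0.0, 0.345, 0.938, 0.0]
force: [-0.3, 0.5, 0.3]
gripper_width: 0.066
finger_force: 0.0
```

```bash
python3 chk.py .5163 .0077 .026 .016 wrist;python3 chk.py .5201 -.0654 .021 .016 wrist;python3 chk.py .5565 -.13 .016 .016 wrist; python3 go.py .5163,.0077,.0165,50,1; python3 - <<'E'
# arm angle check: dark cap/ball in side view vs prediction
from rig import manip; from h import *; import tp
C=manip.camera("scene"); g=C["color"].astype(int).max(2)
for nm,r,z,R_ in(("cap",.15,.163,.015),("ball",.208,.148,.0125)):
    u=proj(C,[*tp.arm(0,r),z])[0]; x,y=u.round().astype(int); w=g[y-9:y+10,x-9:x+10]<60
    ys,xs=np.nonzero(w); print(nm,u,xs.mean()+x-9,ys.mean()+y-9,w.sum())
E
```

```text
wrist [ 0.19545966 -0.0119178 ] 1190 1379.939021066064
wrist [ 0.53684141 -0.39685525] 686 902.7928958986886
wrist [  0.66191694 -17.57208459] 833 543.579037570511
now [0.5158 0.0085 0.2501] F [ 0.4 -0.6 -0. ] w 0.0659 t 52.17
(0.5163, 0.0077, 0.0165, 50.0, 1.0) rot [-0.0, -0.0, -0.001] off [-0.0011, -0.0003, 0.292]
(0.5163, 0.0077, 0.0165, 50.0, 1.0) rot [-0.0, -0.0, -0.001] off [-0.0011, -0.0003, 0.292]
cap [372.47189286 161.01278323] 372.7105263157895 158.3684210526316 38
ball [372.21067777 150.33587182] 372.52777777777777 152.0 36
```

Emit:
carry_out(rot=[[0, 0, 0], [0, 0, 0], [0, 0, 0], [0, 0, 0], [0, 0, 0]], offset=[[0, 0, 0.09], [0, 0, 0.18], [0, 0, 0.27], [0, 0, 0.36], [0, 0, 0.44]], fingers=[66, 66, 66, 66, 66])

```text
clock: 52.63
position: [0.5155, 0.0082, 0.0723]
tcp_rot: [-0.0, 0.345, 0.938, 0.0]
force: [1.0, -0.2, -0.2]
gripper_width: 0.0658
finger_force: 0.0
```

Emit:
carry_out(rot=[[0, 0, 0], [0, 0, 0], [0, 0, 0], [0, 0, 0], [0, 0, 0]], offset=[[-0.001, 0, 0.04], [-0.001, 0, 0.08], [-0.001, 0, 0.11], [-0.001, 0, 0.132], [-0.001, 0, 0.142]], fingers=[66, 66, 66, 66, 66])

```text
clock: 53.05
position: [0.5156, 0.008, 0.0161]
tcp_rot: [-0.001, 0.345, 0.939, -0.0]
force: [0.1, 0.2, -0.5]
gripper_width: 0.0659
finger_force: 0.0
```

Emit:
carry_out(rot=[[0, 0, 0], [0, 0, 0], [0, 0, 0], [0, 0, 0], [0, 0, 0]], offset=[[0, 0, 0], [0, 0, 0], [0, 0, 0], [0, 0, 0], [0, 0, 0]], fingers=[66, 45, 45, 45, 45])

```text
clock: 53.47
position: [0.5166, 0.0079, 0.0183]
tcp_rot: [0.001, 0.345, 0.938, 0.0]
force: [-0.6, -0.5, 7.0]
gripper_width: 0.0493
finger_force: 62.5
```

Emit:
carry_out(rot=[[0, 0, 0], [0, 0, 0], [0, 0, 0], [0, 0, 0], [0, 0, 0]], offset=[[0, 0, -0.05], [0, 0, -0.13], [0, 0, -0.21], [0, 0, -0.3], [0, 0, -0.38]], fingers=[45, 45, 45, 45, 45])

```text
clock: 53.88
position: [0.516, 0.0079, 0.1715]
tcp_rot: [0.0, 0.345, 0.939, 0.0]
force: [1.2, 0.8, -0.9]
gripper_width: 0.0498
finger_force: 62.5
```

```bash
python3 go.py .45,.06,.19,20,1 .446,.403,.19,0,1 .446,.403,.008,0,1
```

```text
now [0.516  0.0079 0.1715] F [ 1.2  0.8 -0.9] w 0.0498 t 53.88
(0.45, 0.06, 0.19, 20.0, 1.0) rot [0.0, 0.0, 0.164] off [0.2102, -0.0077, -0.0465]
(0.446, 0.403, 0.19, 0.0, 1.0) rot [-0.0, -0.0, 0.056] off [0.4046, 0.1419, 0.0]
(0.446, 0.403, 0.19, 0.0, 1.0) rot [-0.0, -0.0, 0.056] off [0.4231, 0.0695, 0.0]
(0.446, 0.403, 0.008, 0.0, 1.0) rot [0.0, 0.0, -0.0] off [0.0, -0.0, 0.455]
```

Emit:
carry_out(rot=[[0, 0, 0.033], [0, 0, 0.066], [0, 0, 0.099], [0, 0, 0.132], [0, 0, 0.164]], offset=[[0.03, 0, -0.046], [0.07, 0, -0.046], [0.12, -0.004, -0.046], [0.17, -0.008, -0.046], [0.21, -0.008, -0.046]], fingers=[45, 45, 45, 45, 45])

```text
clock: 54.3
position: [0.4485, 0.0603, 0.1881]
tcp_rot: [-0.0, 0.575, 0.818, 0.0]
force: [-0.6, 0.3, -0.6]
gripper_width: 0.0499
finger_force: 62.4
```

Emit:
carry_out(rot=[[0, 0, 0.011], [0, 0, 0.022], [0, 0, 0.033], [0, 0, 0.044], [0, 0, 0.056]], offset=[[0.08, 0.028, 0], [0.16, 0.056, 0], [0.24, 0.085, 0], [0.32, 0.113, 0], [0.405, 0.142, 0]], fingers=[45, 45, 45, 45, 45])

```text
clock: 54.72
position: [0.4476, 0.2326, 0.188]
tcp_rot: [0.0, 0.644, 0.765, 0.0]
force: [0.0, -0.5, -1.2]
gripper_width: 0.0498
finger_force: 62.4
```

Emit:
carry_out(rot=[[0, 0, 0.011], [0, 0, 0.022], [0, 0, 0.033], [0, 0, 0.044], [0, 0, 0.056]], offset=[[0.09, 0.015, 0], [0.18, 0.03, 0], [0.27, 0.045, 0], [0.36, 0.06, 0], [0.423, 0.069, 0]], fingers=[45, 45, 45, 45, 45])

```text
clock: 55.13
position: [0.4445, 0.4072, 0.1879]
tcp_rot: [-0.001, 0.707, 0.707, 0.001]
force: [1.0, 0.4, -0.8]
gripper_width: 0.0492
finger_force: 62.4
```

Emit:
carry_out(rot=[[0, 0, 0], [0, 0, 0], [0, 0, 0], [0, 0, 0], [0, 0, 0]], offset=[[0, 0, 0], [0, 0, 0.05], [0, 0, 0.1], [0, 0, 0.15], [0, 0, 0.15]], fingers=[45, 45, 45, 45, 45])

```text
clock: 55.55
position: [0.4434, 0.4003, 0.1243]
tcp_rot: [0.0, 0.708, 0.707, -0.004]
force: [0.1, -0.2, -1.1]
gripper_width: 0.05
finger_force: 62.5
```

```bash
python3 go.py .446,.403,.0085,0,1;  python3 - <<'E'
from rig import manip; import cv2; from h import *
P=[(x,y,.004) for x,y in((.446,.403),(.446,.345),(.446,.300))]
o=[]
for n in("wrist","scene"):
    C=manip.camera(n); im=C["color"][:,:,::-1].copy()
    for q in proj(C,P): cv2.circle(im,tuple(int(round(v)) for v in q),1,(0,0,255),-1)
    for q in proj(C,[(.38,.271,.045),(.512,.271,.045),(.512,.451,.045),(.38,.451,.045)]): cv2.circle(im,tuple(int(round(v)) for v in q),1,(0,255,0),-1)
    o.append(cv2.resize(im,(480,300)) if n=="wrist" else cv2.resize(im[90:190,350:450],(300,300),interpolation=cv2.INTER_CUBIC))
cv2.imwrite("pics/ct.png",np.hstack(o))
E
```

```text
now [0.4434 0.4003 0.1243] F [ 0.1 -0.2 -1.1] w 0.05 t 55.55
(0.446, 0.403, 0.0085, 0.0, 1.0) rot [-0.002, 0.002, -0.0] off [0.0082, 0.0079, 0.2894]
```

View pics/ct.png

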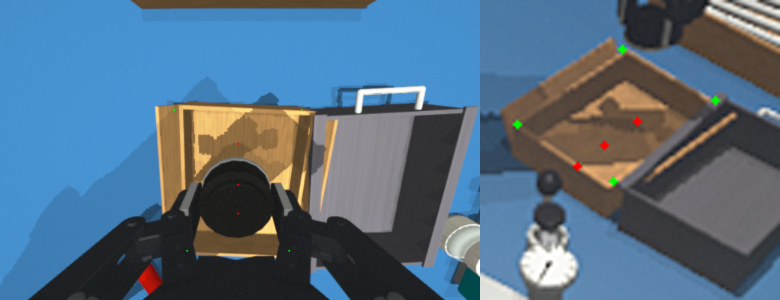

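Emit:
carry_out(rot=[[0, 0, 0], [0, 0, 0], [0, 0, 0], [0, 0, 0], [0, 0, 0]], offset=[[0.006, 0.007, 0.06], [0.006, 0.007, 0.12], [0.006, 0.007, 0.18], [0.006, 0.007, 0.23], [0.006, 0.007, 0.26]], fingers=[45, 45, 45, 45, 45])

```text
clock: 56.07
position: [0.4486, 0.4052, 0.0233]
tcp_rot: [-0.0, 0.708, 0.707, 0.0]
force: [0.7, -0.8, -0.7]
gripper_width: 0.0495
finger_force: 62.5
```

Emit:
carry_out(rot=[[0, 0, 0], [0, 0, 0], [0, 0, 0], [0, 0, 0], [0, 0, 0]], offset=[[0, 0, 0.006], [0, 0, 0.012], [0, 0, 0.018], [0, 0, 0.022], [0, 0, 0.022]], fingers=[45, 45, 45, 45, 45])

```text
clock: 56.48
position: [0.4488, 0.4058, 0.0157]
tcp_rot: [-0.0, 0.708, 0.707, 0.001]
force: [0.1, 0.2, -2.2]
gripper_width: 0.0495
finger_force: 62.5
```

```bash
python3 go.py .446,.403,.007,0,1
```

```text
now [0.4488 0.4058 0.0157] F [ 0.1  0.2 -2.2] w 0.0495 t 56.48
(0.446, 0.403, 0.007, 0.0, 1.0) rot [0.0, -0.0, -0.0] off [-0.007, -0.0071, 0.0218]
```

Emit:
carry_out(rot=[[0, 0, 0], [0, 0, 0], [0, 0, 0], [0, 0, 0], [0, 0, 0]], offset=[[-0.004, -0.004, 0.005], [-0.004, -0.004, 0.01], [-0.004, -0.004, 0.014], [-0.004, -0.004, 0.018], [-0.004, -0.004, 0.021]], fingers=[45, 45, 45, 45, 45])

```text
clock: 56.9
position: [0.4467, 0.4038, 0.0064]
tcp_rot: [-0.0, 0.708, 0.707, -0.0]
force: [-2.5, -0.8, 18.3]
gripper_width: 0.0497
finger_force: 64.8
```

Emit:
carry_out(rot=[[0, 0, 0], [0, 0, 0], [0, 0, 0], [0, 0, 0], [0, 0, 0]], offset=[[0, 0, 0.002], [0, 0, 0.002], [0, 0, 0.002], [0, 0, 0.002], [0, 0, 0.002]], fingers=[45, 45, 45, 54, 60])

```text
clock: 57.32
position: [0.4469, 0.4039, 0.0058]
tcp_rot: [-0.0, 0.708, 0.707, 0.0]
force: [-0.1, -0.7, 0.1]
gripper_width: 0.0599
finger_force: 0.0
```

Emit:
carry_out(rot=[[0, 0, 0], [0, 0, 0], [0, 0, 0], [0, 0, 0], [0, 0, 0]], offset=[[0, 0, 0], [0, 0, -0.02], [0, 0, -0.07], [0, 0, -0.13], [0, 0, -0.2]], fingers=[60, 60, 60, 60, 60])

```text
clock: 57.73
position: [0.446, 0.4031, 0.086]
tcp_rot: [-0.0, 0.708, 0.707, -0.001]
force: [0.1, -0.3, -0.6]
gripper_width: 0.0598
finger_force: 0.0
```

```bash
python3 go.py .447,.39,.2,0,1 .45,.1,.2,0,1 .5201,-.0654,.14,7.4,1
```

```text
now [0.446  0.4031 0.086 ] F [ 0.1 -0.3 -0.6] w 0.0598 t 57.73
(0.447, 0.39, 0.2, 0.0, 1.0) rot [-0.001, 0.001, -0.0] off [-0.0332, 0.002, -0.2851]
(0.45, 0.1, 0.2, 0.0, 1.0) rot [0.0, -0.0, 0.0] off [-0.3625, 0.0037, -0.0]
(0.45, 0.1, 0.2, 0.0, 1.0) rot [0.0, -0.0, 0.0] off [-0.3625, 0.0037, -0.0]
(0.5201, -0.0654, 0.14, 7.4, 1.0) rot [-0.0, 0.0, -0.041] off [-0.4135, 0.1753, 0.15]
```

Emit:
carry_out(rot=[[0, 0, 0], [0, 0, 0], [0, 0, 0], [0, 0, 0], [0, 0, 0]], offset=[[0, 0, -0.07], [0, 0, -0.15], [0, 0, -0.23], [-0.01, 0, -0.285], [-0.033, 0.002, -0.285]], fingers=[60, 60, 60, 60, 60])

```text
clock: 58.15
position: [0.4495, 0.3941, 0.2055]
tcp_rot: [-0.0, 0.707, 0.707, 0.006]
force: [-0.1, 0.9, 0.2]
gripper_width: 0.0601
finger_force: 0.0
```

Emit:
carry_out(rot=[[0, 0, 0], [0, 0, 0], [0, 0, 0], [0, 0, 0], [0, 0, 0]], offset=[[-0.07, 0, 0], [-0.14, 0, 0], [-0.21, 0, 0], [-0.28, 0.004, 0], [-0.363, 0.004, 0]], fingers=[60, 60, 60, 60, 60])

```text
clock: 58.57
position: [0.4486, 0.2447, 0.1997]
tcp_rot: [-0.0, 0.707, 0.707, 0.0]
force: [0.2, -0.4, -0.0]
gripper_width: 0.0601
finger_force: 0.0
```

Emit:
carry_out(rot=[[0, 0, 0], [0, 0, 0], [0, 0, 0], [0, 0, 0], [0, 0, 0]], offset=[[-0.07, 0, 0], [-0.14, 0, 0], [-0.21, 0, 0], [-0.28, 0.004, 0], [-0.363, 0.004, 0]], fingers=[60, 60, 60, 60, 60])

```text
clock: 58.98
position: [0.4501, 0.0994, 0.1998]
tcp_rot: [-0.0, 0.707, 0.707, 0.0]
force: [1.5, -0.8, -0.8]
gripper_width: 0.06
finger_force: 0.0
```

Emit:
carry_out(rot=[[0, 0, -0.01], [0, 0, -0.02], [0, 0, -0.03], [0, 0, -0.041], [0, 0, -0.041]], offset=[[-0.09, 0.03, 0.01], [-0.18, 0.07, 0.05], [-0.27, 0.11, 0.09], [-0.36, 0.15, 0.13], [-0.413, 0.175, 0.15]], fingers=[56, 56, 56, 56, 56])

```text
clock: 59.4
position: [0.5199, -0.0697, 0.1382]
tcp_rot: [0.0, 0.661, 0.75, -0.001]
force: [-0.5, -0.5, 0.6]
gripper_width: 0.0558
finger_force: 0.0
```

Emit:
carry_out(rot=[[0, 0, 0], [0, 0, 0], [0, 0, 0], [0, 0, 0], [0, 0, 0]], offset=[[0, 0, 0], [0, 0, 0], [0, 0, 0], [0, 0, 0], [0, 0, 0]], fingers=[56, 56, 56, 56, 56])

```text
clock: 59.82
position: [0.52, -0.0635, 0.1402]
tcp_rot: [-0.0, 0.66, 0.752, 0.0]
force: [0.2, 0.0, -0.5]
gripper_width: 0.0559
finger_force: 0.0
```

```bash
python3 chk.py .5201 -.0654 .021 .016 wrist,side; python3 chk.py .5565 -.13 .016 .016 wrist,side; python3 go.py .5201,-.0654,.0195,7.4,1
```

```text
wrist [0.22134552 0.77013898] 1744 1845.8161862280685
side [-1.46331067 -0.3126045 ] 151 202.72404567501508
wrist [-0.09127437 -0.95101968] 802 1085.3017173011322
side [-2.01653952  0.23807212] 75 123.59023966314271
now [ 0.5201 -0.0644  0.14  ] F [ 0.8  0.6 -0.9] w 0.056 t 60.02
(0.5201, -0.0654, 0.0195, 7.4, 1.0) rot [0.0, -0.0, -0.0] off [-0.0025, -0.0006, 0.3014]
```

Emit:
carry_out(rot=[[0, 0, 0], [0, 0, 0], [0, 0, 0], [0, 0, 0], [0, 0, 0]], offset=[[-0.001, 0, 0.07], [-0.001, 0, 0.14], [-0.001, 0, 0.21], [-0.001, 0, 0.27], [-0.001, 0, 0.298]], fingers=[56, 56, 56, 56, 56])

```text
clock: 60.43
position: [0.5186, -0.065, 0.0181]
tcp_rot: [-0.002, 0.66, 0.751, -0.001]
force: [-1.4, -0.1, -0.9]
gripper_width: 0.0559
finger_force: 0.0
```

Emit:
carry_out(rot=[[0, 0, 0], [0, 0, 0], [0, 0, 0], [0, 0, 0], [0, 0, 0]], offset=[[0, 0, 0], [0, 0, 0], [0, 0, 0], [0, 0, 0], [0, 0, 0]], fingers=[56, 36, 36, 36, 36])

```text
clock: 60.85
position: [0.5212, -0.0656, 0.0218]
tcp_rot: [0.001, 0.661, 0.751, 0.001]
force: [-0.3, -0.1, -0.1]
gripper_width: 0.0397
finger_force: 60.3
```

Emit:
carry_out(rot=[[0, 0, 0], [0, 0, 0], [0, 0, 0], [0, 0, 0], [0, 0, 0]], offset=[[0, 0, -0.05], [0, 0, -0.14], [0, 0, -0.24], [0, 0, -0.34], [0, 0, -0.43]], fingers=[36, 36, 36, 36, 36])

```text
clock: 61.27
position: [0.5203, -0.0656, 0.1956]
tcp_rot: [0.001, 0.661, 0.751, 0.001]
force: [1.0, -0.2, 0.2]
gripper_width: 0.0395
finger_force: 60.6
```

```bash
python3 go.py .45,.08,.19,0,1 .446,.343,.19,0,1 .446,.343,.01,0,1
```

```text
now [ 0.5203 -0.0656  0.1956] F [ 1.  -0.2  0.2] w 0.0395 t 61.27
(0.45, 0.08, 0.19, 0.0, 1.0) rot [0.001, 0.0, 0.041] off [0.3834, -0.1281, 0.0136]
(0.446, 0.343, 0.19, 0.0, 1.0) rot [-0.0, 0.0, 0.0] off [0.3288, -0.005, -0.0]
(0.446, 0.343, 0.19, 0.0, 1.0) rot [-0.0, 0.0, 0.0] off [0.3288, -0.005, -0.0]
(0.446, 0.343, 0.01, 0.0, 1.0) rot [0.0, 0.0, -0.0] off [0.0, -0.0, 0.45]
```

Emit:
carry_out(rot=[[0, 0, 0.01], [0, 0, 0.02], [0, 0, 0.03], [0, 0, 0.041], [0, 0, 0.041]], offset=[[0.06, -0.04, 0], [0.14, -0.08, 0], [0.22, -0.11, 0], [0.3, -0.128, 0], [0.383, -0.128, 0]], fingers=[36, 36, 36, 36, 36])

```text
clock: 61.68
position: [0.4478, 0.0803, 0.1934]
tcp_rot: [0.0, 0.709, 0.706, -0.0]
force: [0.7, 0.4, -0.9]
gripper_width: 0.0398
finger_force: 60.6
```

Emit:
carry_out(rot=[[0, 0, 0], [0, 0, 0], [0, 0, 0], [0, 0, 0], [0, 0, 0]], offset=[[0.07, 0, 0], [0.14, 0, 0], [0.21, 0, 0], [0.27, -0.005, 0], [0.329, -0.005, 0]], fingers=[36, 36, 36, 36, 36])

```text
clock: 62.1
position: [0.4476, 0.2131, 0.1933]
tcp_rot: [0.0, 0.707, 0.707, 0.001]
force: [0.6, -0.3, -1.0]
gripper_width: 0.0398
finger_force: 60.6
```

Emit:
carry_out(rot=[[0, 0, 0], [0, 0, 0], [0, 0, 0], [0, 0, 0], [0, 0, 0]], offset=[[0.08, 0, 0], [0.16, 0, 0], [0.24, 0, 0], [0.3, -0.005, 0], [0.329, -0.005, 0]], fingers=[36, 36, 36, 36, 36])

```text
clock: 62.52
position: [0.4451, 0.3476, 0.1933]
tcp_rot: [-0.001, 0.706, 0.708, 0.001]
force: [-0.1, -0.1, -1.2]
gripper_width: 0.0395
finger_force: 60.6
```

Emit:
carry_out(rot=[[0, 0, 0], [0, 0, 0], [0, 0, 0], [0, 0, 0], [0, 0, 0]], offset=[[0, 0, 0], [0, 0, 0.09], [0, 0, 0.17], [0, 0, 0.25], [0, 0, 0.28]], fingers=[36, 36, 36, 36, 36])

```text
clock: 62.93
position: [0.4449, 0.3385, 0.0772]
tcp_rot: [0.0, 0.708, 0.706, -0.003]
force: [0.3, -0.4, -0.5]
gripper_width: 0.0395
finger_force: 60.6
```

Emit:
carry_out(rot=[[0, 0, 0], [0, 0, 0], [0, 0, 0], [0, 0, 0], [0, 0, 0]], offset=[[0, 0, 0], [0, 0, 0], [0, 0, 0], [0, 0, 0], [0, 0, 0]], fingers=[36, 36, 36, 36, 36])

```text
clock: 63.35
position: [0.4472, 0.3434, 0.082]
tcp_rot: [0.0, 0.708, 0.707, 0.001]
force: [-0.2, -0.5, -0.5]
gripper_width: 0.0394
finger_force: 60.6
```

```bash
python3 go.py .446,.343,.01,0,1
```

```text
now [0.4472 0.3434 0.082 ] F [-0.2 -0.5 -0.5] w 0.0394 t 63.35
(0.446, 0.343, 0.01, 0.0, 1.0) rot [0.001, -0.001, -0.001] off [-0.0014, -0.0033, 0.1801]
```

Emit:
carry_out(rot=[[0, 0, 0], [0, 0, 0], [0, 0, 0], [0, 0, 0], [0, 0, 0]], offset=[[0, 0, 0.05], [0, 0, 0.1], [0, 0, 0.135], [0, 0, 0.16], [0, 0, 0.17]], fingers=[36, 36, 36, 36, 36])

```text
clock: 63.77
position: [0.446, 0.3429, 0.0118]
tcp_rot: [-0.0, 0.708, 0.707, -0.0]
force: [0.8, -0.5, -0.3]
gripper_width: 0.0396
finger_force: 60.6
```

Emit:
carry_out(rot=[[0, 0, 0], [0, 0, 0], [0, 0, 0], [0, 0, 0], [0, 0, 0]], offset=[[0, 0, 0.003], [0, 0, 0.006], [0, 0, 0.009], [0, 0, 0.011], [0, 0, 0.011]], fingers=[36, 36, 36, 36, 36])

```text
clock: 64.18
position: [0.4468, 0.3436, 0.0095]
tcp_rot: [0.0, 0.708, 0.707, 0.001]
force: [-1.0, -0.5, 5.4]
gripper_width: 0.0397
finger_force: 61.3
```

```bash
python3 go.py .446,.343,.01,0,1
```

```text
now [0.4468 0.3436 0.0095] F [-1.  -0.5  5.4] w 0.0397 t 64.18
(0.446, 0.343, 0.01, 0.0, 1.0) rot [0.0, -0.0, -0.0] off [-0.0014, -0.0021, -0.0013]
```

Emit:
carry_out(rot=[[0, 0, 0], [0, 0, 0], [0, 0, 0], [0, 0, 0], [0, 0, 0]], offset=[[0, 0, 0], [0, 0, 0], [0, 0, 0], [0, 0, 0], [0, 0, -0.01]], fingers=[44, 50, 50, 50, 50])

```text
clock: 64.6
position: [0.4458, 0.3428, 0.0117]
tcp_rot: [-0.0, 0.708, 0.707, -0.001]
force: [0.3, 0.7, 1.1]
gripper_width: 0.0497
finger_force: 0.0
```

Emit:
carry_out(rot=[[0, 0, 0], [0, 0, 0], [0, 0, 0], [0, 0, 0], [0, 0, 0]], offset=[[0, 0, -0.07], [0, 0, -0.17], [0, 0, -0.27], [0, 0, -0.37], [0, 0, -0.46]], fingers=[50, 50, 50, 50, 50])

```text
clock: 65.02
position: [0.4462, 0.3431, 0.1988]
tcp_rot: [0.0, 0.708, 0.707, 0.001]
force: [1.0, -0.3, -0.2]
gripper_width: 0.0498
finger_force: 0.0
```

```bash
python3 go.py .45,.1,.2,0,1 .5563,-.1305,.13,7.4,1
```

```text
now [0.4462 0.3431 0.1988] F [ 1.  -0.3 -0.2] w 0.0498 t 65.02
(0.45, 0.1, 0.2, 0.0, 1.0) rot [0.0, -0.0, -0.0] off [-0.3039, 0.0051, -0.0017]
(0.45, 0.1, 0.2, 0.0, 1.0) rot [0.0, -0.0, -0.0] off [-0.3039, 0.0049, -0.0016]
(0.5563, -0.1305, 0.13, 7.4, 1.0) rot [0.0, -0.0, -0.021] off [-0.2881, 0.1329, 0.0875]
(0.5563, -0.1305, 0.13, 7.4, 1.0) rot [0.0, -0.0, -0.021] off [-0.2961, 0.114, 0.0875]
```

Emit:
carry_out(rot=[[0, 0, 0], [0, 0, 0], [0, 0, 0], [0, 0, 0], [0, 0, 0]], offset=[[-0.06, 0, 0], [-0.12, 0, 0], [-0.18, 0, 0], [-0.24, 0.005, 0], [-0.304, 0.005, 0]], fingers=[50, 50, 50, 50, 50])

```text
clock: 65.43
position: [0.4482, 0.2207, 0.1965]
tcp_rot: [0.0, 0.707, 0.707, 0.0]
force: [1.6, -0.5, 1.2]
gripper_width: 0.0497
finger_force: 0.0
```

Emit:
carry_out(rot=[[0, 0, 0], [0, 0, 0], [0, 0, 0], [0, 0, 0], [0, 0, 0]], offset=[[-0.06, 0, 0], [-0.12, 0, 0], [-0.18, 0, 0], [-0.24, 0.005, 0], [-0.304, 0.005, 0]], fingers=[50, 50, 50, 50, 50])

```text
clock: 65.85
position: [0.45, 0.099, 0.1964]
tcp_rot: [0.0, 0.707, 0.707, 0.0]
force: [-0.0, 0.2, -0.4]
gripper_width: 0.0498
finger_force: 0.0
```

Emit:
carry_out(rot=[[0, 0, -0.004], [0, 0, -0.008], [0, 0, -0.013], [0, 0, -0.017], [0, 0, -0.021]], offset=[[-0.058, 0.027, 0.017], [-0.116, 0.054, 0.035], [-0.174, 0.08, 0.052], [-0.23, 0.106, 0.07], [-0.288, 0.133, 0.087]], fingers=[48, 48, 48, 48, 48])

```text
clock: 66.27
position: [0.5032, -0.0165, 0.1612]
tcp_rot: [-0.0, 0.684, 0.73, 0.0]
force: [-0.3, -0.7, 0.1]
gripper_width: 0.048
finger_force: 0.0
```

Emit:
carry_out(rot=[[0, 0, -0.004], [0, 0, -0.008], [0, 0, -0.013], [0, 0, -0.017], [0, 0, -0.021]], offset=[[-0.07, 0.026, 0.017], [-0.14, 0.052, 0.035], [-0.21, 0.08, 0.052], [-0.26, 0.1, 0.07], [-0.296, 0.114, 0.087]], fingers=[48, 48, 48, 48, 48])

```text
clock: 66.68
position: [0.5568, -0.1337, 0.1262]
tcp_rot: [0.001, 0.66, 0.751, -0.0]
force: [-0.1, 0.4, 0.4]
gripper_width: 0.0478
finger_force: 0.0
```

Emit:
carry_out(rot=[[0, 0, 0], [0, 0, 0], [0, 0, 0], [0, 0, 0], [0, 0, 0]], offset=[[0, 0, 0], [0, 0, 0], [0, 0, 0], [0, 0, 0], [0, 0, 0]], fingers=[48, 48, 48, 48, 48])

```text
clock: 67.1
position: [0.5561, -0.129, 0.127]
tcp_rot: [-0.0, 0.659, 0.752, 0.0]
force: [-0.4, -0.2, -0.5]
gripper_width: 0.0484
finger_force: 0.0
```

```bash
python3 chk.py .5563 -.1305 .016 .016 wrist,side; python3 go.py .5563,-.1305,.022,7.4,1
```

```text
wrist [-0.21219179 -0.15042783] 1022 1255.770037927432
side [-1.73610905 -0.0228697 ] 87 123.54076212504879
now [ 0.5562 -0.1295  0.127 ] F [ 0.1 -0.4 -0.2] w 0.0477 t 67.2
(0.5563, -0.1305, 0.022, 7.4, 1.0) rot [0.0, -0.0, 0.001] off [-0.0025, -0.0003, 0.2624]
```

Emit:
carry_out(rot=[[0, 0, 0], [0, 0, 0], [0, 0, 0], [0, 0, 0], [0, 0, 0]], offset=[[-0.002, 0, 0.06], [-0.002, 0, 0.13], [-0.002, 0, 0.19], [-0.002, 0, 0.24], [-0.002, 0, 0.262]], fingers=[48, 48, 48, 48, 48])

```text
clock: 67.62
position: [0.5546, -0.1305, 0.0194]
tcp_rot: [-0.002, 0.659, 0.752, -0.001]
force: [0.1, -0.5, -0.1]
gripper_width: 0.048
finger_force: 0.0
```

Emit:
carry_out(rot=[[0, 0, 0], [0, 0, 0], [0, 0, 0], [0, 0, 0], [0, 0, 0]], offset=[[0, 0, 0], [0, 0, 0], [0, 0, 0], [0, 0, 0], [0, 0, 0]], fingers=[48, 26, 26, 26, 26])

```text
clock: 68.03
position: [0.5572, -0.1315, 0.0229]
tcp_rot: [0.001, 0.659, 0.752, 0.001]
force: [0.1, 0.2, 3.8]
gripper_width: 0.0293
finger_force: 59.4
```

Emit:
carry_out(rot=[[0, 0, 0], [0, 0, 0], [0, 0, 0], [0, 0, 0], [0, 0, 0]], offset=[[0, 0, -0.05], [0, 0, -0.14], [0, 0, -0.24], [0, 0, -0.34], [0, 0, -0.43]], fingers=[26, 26, 26, 26, 26])

```text
clock: 68.45
position: [0.5564, -0.1315, 0.1968]
tcp_rot: [0.001, 0.659, 0.752, 0.001]
force: [1.4, -1.0, 0.0]
gripper_width: 0.0292
finger_force: 59.4
```

```bash
python3 go.py .45,.08,.19,0,1 .446,.3,.19,0,1 .446,.3,.011,0,1
```

```text
now [ 0.5564 -0.1315  0.1968] F [ 1.4 -1.   0. ] w 0.0292 t 68.45
(0.45, 0.08, 0.19, 0.0, 1.0) rot [0.0, 0.0, 0.021] off [0.2794, -0.0975, 0.0081]
(0.45, 0.08, 0.19, 0.0, 1.0) rot [0.0, 0.0, 0.021] off [0.2725, -0.1155, 0.0083]
(0.446, 0.3, 0.19, 0.0, 1.0) rot [0.0, -0.0, 0.0] off [0.275, -0.005, 0.0]
(0.446, 0.3, 0.19, 0.0, 1.0) rot [0.0, -0.0, 0.0] off [0.275, -0.005, 0.0]
(0.446, 0.3, 0.011, 0.0, 1.0) rot [0.0, 0.0, -0.0] off [0.0, -0.0, 0.4475]
```

Emit:
carry_out(rot=[[0, 0, 0.004], [0, 0, 0.008], [0, 0, 0.013], [0, 0, 0.017], [0, 0, 0.021]], offset=[[0.05, -0.02, 0], [0.11, -0.04, 0], [0.165, -0.06, 0], [0.22, -0.08, 0], [0.279, -0.098, 0]], fingers=[26, 26, 26, 26, 26])

```text
clock: 68.87
position: [0.5022, -0.0254, 0.1945]
tcp_rot: [0.001, 0.684, 0.729, 0.0]
force: [-0.2, -0.3, -0.3]
gripper_width: 0.029
finger_force: 59.4
```

Emit:
carry_out(rot=[[0, 0, 0.004], [0, 0, 0.008], [0, 0, 0.013], [0, 0, 0.017], [0, 0, 0.021]], offset=[[0.055, -0.023, 0], [0.11, -0.046, 0], [0.165, -0.07, 0], [0.22, -0.093, 0], [0.272, -0.115, 0]], fingers=[26, 26, 26, 26, 26])

```text
clock: 69.28
position: [0.4493, 0.0809, 0.1944]
tcp_rot: [0.0, 0.708, 0.706, 0.001]
force: [0.1, -0.4, 0.9]
gripper_width: 0.0295
finger_force: 59.4
```

Emit:
carry_out(rot=[[0, 0, 0], [0, 0, 0], [0, 0, 0], [0, 0, 0], [0, 0, 0]], offset=[[0.055, 0, 0], [0.11, 0, 0], [0.165, 0, 0], [0.22, -0.005, 0], [0.275, -0.005, 0]], fingers=[26, 26, 26, 26, 26])

```text
clock: 69.7
position: [0.4477, 0.1909, 0.1944]
tcp_rot: [0.0, 0.708, 0.707, 0.0]
force: [0.4, -0.4, -0.4]
gripper_width: 0.0294
finger_force: 59.4
```

Emit:
carry_out(rot=[[0, 0, 0], [0, 0, 0], [0, 0, 0], [0, 0, 0], [0, 0, 0]], offset=[[0.06, 0, 0], [0.12, 0, 0], [0.18, 0, 0], [0.24, -0.005, 0], [0.275, -0.005, 0]], fingers=[26, 26, 26, 26, 26])

```text
clock: 70.12
position: [0.4456, 0.3031, 0.1944]
tcp_rot: [-0.001, 0.707, 0.708, 0.001]
force: [0.1, -0.0, -0.3]
gripper_width: 0.0294
finger_force: 59.4
```

Emit:
carry_out(rot=[[0, 0, 0], [0, 0, 0], [0, 0, 0], [0, 0, 0], [0, 0, 0]], offset=[[0, 0, 0], [0, 0, 0.08], [0, 0, 0.16], [0, 0, 0.23], [0, 0, 0.26]], fingers=[26, 26, 26, 26, 26])

```text
clock: 70.53
position: [0.4448, 0.2967, 0.0869]
tcp_rot: [0.0, 0.708, 0.706, -0.003]
force: [-0.4, -0.8, -0.3]
gripper_width: 0.0294
finger_force: 59.4
```

Emit:
carry_out(rot=[[0, 0, 0], [0, 0, 0], [0, 0, 0], [0, 0, 0], [0, 0, 0]], offset=[[0, 0, 0], [0, 0, 0], [0, 0, 0], [0, 0, 0], [0, 0, 0]], fingers=[26, 26, 26, 26, 26])

```text
clock: 70.95
position: [0.447, 0.3001, 0.091]
tcp_rot: [0.0, 0.708, 0.707, 0.001]
force: [0.1, -0.6, -0.5]
gripper_width: 0.0293
finger_force: 59.4
```

```bash
python3 go.py .446,.299,.011,0,1; python3 chk.py .446 .343 .021 .004 wrist
```

```text
now [0.447  0.3001 0.091 ] F [ 0.1 -0.6 -0.5] w 0.0293 t 70.95
(0.446, 0.299, 0.011, 0.0, 1.0) rot [0.001, -0.0, -0.001] off [-0.0029, -0.0029, 0.2]
wrist [ 1.65688404 -4.58103068] 1396 2663.7470871573314
```

Emit:
carry_out(rot=[[0, 0, 0], [0, 0, 0], [0, 0, 0], [0, 0, 0], [0, 0, 0]], offset=[[-0.002, -0.002, 0.05], [-0.002, -0.002, 0.1], [-0.002, -0.002, 0.145], [-0.002, -0.002, 0.175], [-0.002, -0.002, 0.19]], fingers=[26, 26, 26, 26, 26])

```text
clock: 71.42
position: [0.4449, 0.2987, 0.0126]
tcp_rot: [-0.0, 0.708, 0.707, -0.001]
force: [0.9, -0.8, -0.6]
gripper_width: 0.0293
finger_force: 59.4
```

Emit:
carry_out(rot=[[0, 0, 0], [0, 0, 0], [0, 0, 0], [0, 0, 0], [0, 0, 0]], offset=[[0, 0, 0.003], [0, 0, 0.006], [0, 0, 0.009], [0, 0, 0.011], [0, 0, 0.011]], fingers=[26, 26, 26, 26, 26])

```text
clock: 71.83
position: [0.446, 0.2994, 0.0108]
tcp_rot: [0.0, 0.708, 0.707, 0.001]
force: [-1.1, -0.1, 6.4]
gripper_width: 0.0292
finger_force: 60.1
```

```bash
python3 go.py .446,.299,.011,0,1
```

```text
now [0.446  0.2994 0.0108] F [-1.1 -0.1  6.4] w 0.0292 t 71.83
(0.446, 0.299, 0.011, 0.0, 1.0) rot [0.0, -0.0, -0.0] off [-0.0011, 0.0001, -0.0004]
```

Emit:
carry_out(rot=[[0, 0, 0], [0, 0, 0], [0, 0, 0], [0, 0, 0], [0, 0, 0]], offset=[[0, 0, 0], [0, 0, 0], [0, 0, 0], [0, 0, 0], [0, 0, -0.01]], fingers=[34, 42, 42, 42, 42])

```text
clock: 72.25
position: [0.445, 0.2987, 0.0129]
tcp_rot: [-0.0, 0.708, 0.707, -0.001]
force: [0.1, 0.8, 0.0]
gripper_width: 0.042
finger_force: 0.0
```

Emit:
carry_out(rot=[[0, 0, 0], [0, 0, 0], [0, 0, 0], [0, 0, 0], [0, 0, 0]], offset=[[0, 0, -0.07], [0, 0, -0.17], [0, 0, -0.27], [0, 0, -0.37], [0, 0, -0.46]], fingers=[42, 42, 42, 42, 42])

```text
clock: 72.67
position: [0.4453, 0.2989, 0.2]
tcp_rot: [0.0, 0.708, 0.707, 0.001]
force: [1.9, 1.0, -1.1]
gripper_width: 0.0421
finger_force: 0.0
```

Emit:
carry_out(rot=[[0, 0, 0], [0, 0, 0], [0, 0, 0], [0, 0, 0], [0, 0, 0]], offset=[[-0.08, 0, -0.02], [-0.16, 0, -0.04], [-0.24, 0, -0.06], [-0.32, 0, -0.08], [-0.4, 0, -0.1]], fingers=[42, 42, 42, 42, 42])

```text
clock: 73.08
position: [0.4447, 0.1375, 0.238]
tcp_rot: [0.0, 0.707, 0.707, 0.0]
force: [0.8, -1.3, -0.1]
gripper_width: 0.0418
finger_force: 0.0
```

Emit:
carry_out(rot=[[0, 0, 0], [0, 0, 0], [0, 0, 0], [0, 0, 0], [0, 0, 0]], offset=[[-0.06, 0, 0], [-0.1, 0, 0], [-0.1, 0, 0], [-0.1, 0, 0], [-0.1, 0, 0]], fingers=[42, 42, 42, 42, 42])

```text
clock: 73.5
position: [0.4451, 0.1, 0.2374]
tcp_rot: [-0.0, 0.707, 0.707, 0.0]
force: [0.3, 0.4, -0.5]
gripper_width: 0.0421
finger_force: 0.0
```

```bash
python3 - <<'E'
from rig import manip; import cv2; from h import *
a=manip.camera("scene")["color"][80:280,270:470,::-1]; b=manip.camera("side")["color"][130:400,210:400,::-1]; w=manip.camera("wrist")["color"][:,:,::-1]
r=lambda i,W:cv2.resize(i,(W,400),interpolation=cv2.INTER_CUBIC)
cv2.imwrite("pics/end.png",np.hstack([r(a,400),r(b,280)]))
E
```

```text
(no output)
```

View pics/end.png

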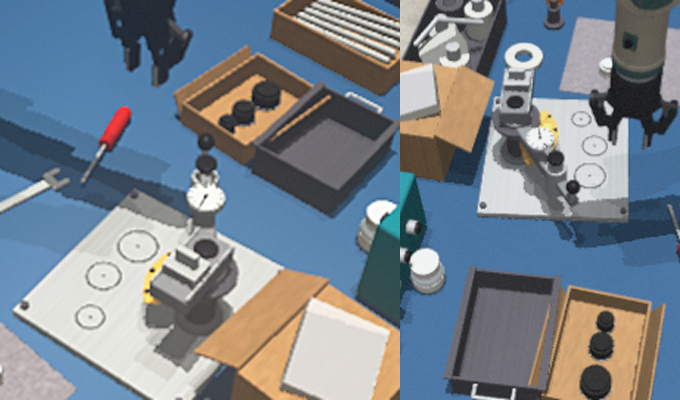

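The picture shows all three buffers upright in the carton (small at 605,320, medium at 600,345, large at 595,380 in the side half). The arm is parked and the catch is open.

```bash
python3 -c "
from rig import manip; print(manip.close_job())"
```

```text
the job is handed in; nothing more can be done
None
```

The job is handed in: all three buffers read sound (large about 4.0 rad, medium 4.2, small 3.9) and stand upright in the carton, nothing went in the scrap pan, and the swing arm is back in its parked notch.

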